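# Hang the finish sample and hold the coating gauge on its test dot

### The arm

A 6-joint arm with a two-finger parallel gripper is mounted at the origin on the work surface. World frame = base frame: x ahead of the robot, y to its left, z up, the work surface at z = 0. Lengths are in m, angles in degrees, forces in N, time in s.
With the tool pointing down it reaches from about 0.4 to 0.825 m from the base axis. Payload 7 kg.
Tool frame: the origin (TCP) lies at the very end of the fingers, on their centre line; the grasp point (between the pads) lies 19 mm behind it; z points along the fingers, y is the line along which they close (so a half turn about z gives the same grasp; the last joint's range is limited). The gripper opens to 85 mm and grips with 20 to 120 N. Pads are 22 mm wide; open, the fingers measure 114 mm over their backs; the gripper's body (76 mm by 85 mm) begins 54 mm behind the grasp point. The pads swing forward as they close: fully open they stand 13 mm farther back than shut.
Start: joints at [91.622, 20.546, 0.682, 0, -70.136, -16.507], TCP at [0.173, 0.652, 0.204] pointing down, gripper open.
Joint ranges: [-176.03, 176.03], [-82.01, 121.73], [-58.28, 71.71], [-173.87, 95.51], [-174.79, -0.11], [-173.66, 173.66]. Speed limits (degrees/s): [136.94, 136.94, 172.46, 180, 180, 180].

### API

Orientations are given as a 3x3 rotation matrix whose columns are the frame's x, y, z axes.
In Python, from station import get_state, eyes, workorder gives the robot as it stands.
- The arm moves only by the shell command python3 -m jog 'ROWS'. ROWS is JSON, a list of rows, each an object of numbers: "x", "y", "z": the shift along the tool's x, y, z in cm; "turn": the turn about the tool's z in rad; "fingers": the finger opening in cm, from 0 to 8.54. A call has 1 to 5 rows; each row shifts and turns the commanded pose from where the row before left it, along the tool's axes as they then stand; what a row does not reach is not made up. A row lasts 1/10 s, in which the tool goes at most 50 mm and 8.59 degrees, less where a joint would pass 70% of its speed; a pose out of reach is approached as far as the arm can. A call is refused whole if a number of a shift passes 5 or a number of a turn 0.15, either way. A call with a gripper value outside its range is refused whole. The fingers move at their own pace and stop on an object; the grip force is fixed at half the most. Time passes only in rows, so rows that do not move let the fingers close. It gives the time, the measured TCP pose, the force, the opening and the grip force at its end, in the units of the state.
- get_state(): the state, without advancing time (a new reading comes with each control period).
- eyes.grab_frame(name): name is "scene" or "top" or "wrist"; returns the picture (420x560x3 uint8, blue, green, red); there is no depth.
- eyes.camera_model(name): a dict with "vertical_fov" (degrees; the focal length in pixels is half the picture's height over the tangent of half this angle, whatever the lens; pixels are square), "cx", "cy" (the principal point, pixels), "k1" (the pictures are not rectified: a ray, as slopes to the right and down, at radius r is drawn at 1 + k1 r^2 times it, then the intrinsics apply), "origin" and "attitude" of the camera in the world; the wrist camera has in their place "tool_from_camera" (4x4, takes a point from camera to tool coordinates, whose origin is the TCP and whose axes are the flange's). Camera axes: x right, y up, looking along -z (the intrinsics and any distortion apply to the point x, -y, -z); pixel columns grow to the right and rows downward; lengths in m; the calibration is good to about 2 mm. A picture is of the moment at which its call begins: read the wrist's pose just before it. camera_model takes no time and is no camera call.
- workorder.close_job(): hands the job in; it is judged then, once.
The state is a dict: "t": time; "qpos": joint angles; "qvel": joint speeds; "joint_efforts": joint torques, N m; "ee_pos": TCP position; "tool_rot": TCP orientation; "force": force on the tool from outside, world axes, zero at the start; "ft_torque": the same for the moment, N m; "opening": finger opening in m; "gripper_force": force on a finger pad.
Only numpy, scipy, OpenCV 4.12 (cv2) and the standard library are available. Lean on these libraries where they do the work, as an engineer would, in place of code of your own. Each camera call takes 0.05 s, during which the arm holds its last target. There are 200 camera calls.

### The job

Hang the blue finish sample by its hole on the peg of the sloping test stand, painted face out and hanging down the slope, flat against the board, and let go of it. Then take the orange coating gauge out of its holder and press its spring tip gently onto the yellow dot of the blue sample, gauge square to the painted face and the tip pushed about half way in, never bottoming it hard; finish while still holding it there, steady. Do not disturb the green sample, the tin, the brush or the jar.

Things in the scene. Friction and masses are not known exactly. Their poses are not given: they have to be found in the camera images.
- blue_sample: finish sample board painted blue, 120 x 50 x 12 mm, about 60 g, lying flat, painted face up. Origin: centre of its underside. x runs along its length towards the hanging hole, z out of the painted face. Hole 16 mm across, right through, centred 44 mm from the origin along +x; the yellow dot lies on the other side of the origin.
- blue_sample_dot (a point): centre of the yellow dot (14 mm across, with a black rim of 18 mm) on the blue sample's painted face: 20 mm from the sample's origin along -x, 12 mm above its underside. Axes as the sample's.
- blue_sample_hole (a point): centre of the hole's lower mouth, on the underside of the blue sample. Axes as the sample's.
- board: plywood face of the fixed test stand, 200 x 120 mm, sloping 30 degrees. Origin: foot of the steel peg on the face; x up the slope (away from the robot), y across, z square out of the face along the peg. Peg 9 mm in diameter, 28 mm long, rounded end; the board reaches 25 mm above, 175 mm below and 60 mm to each side of it. A hung sample settles a few mm downhill.
- stand: the fixed dark steel stand that carries the board, base 190 x 120 x 12 mm. Origin: centre of its underside on the table. The peg foot lies 65 mm from it along its x and 115 mm above the table.
- gauge: orange coating gauge, 150 g, upright and loose in its holder: handle 36 mm (x) by 28 mm (y) by 100 mm (z), steel spring tip below. Origin: centre of the handle's lower end, resting 32 mm above the table; z runs up the handle away from the tip. Grip it across its 28 mm sides, 70 mm above its origin, clear of the holder.
- gauge_tip (a point): round end (radius 5 mm) of the gauge's steel tip, on the handle's axis, 22 mm beyond the handle's lower end when not pressed.
- plunger (a joint): how far the gauge's spring tip is pushed in, m: 0 = fully out, 0.012 = bottomed. It pushes with 1 N at 0 and 0.25 N more per mm: 2.5 N half way.
- holder: fixed black holder block 76 x 56 mm, 62 mm high, with a square pocket 40 x 32 mm in which the gauge stands (2 mm free all round) to a depth of 30 mm; the gauge lifts straight up and out. Origin: centre of its underside.
- green_sample: finish sample board painted green, 120 x 50 x 12 mm, about 60 g, lying flat, painted face up. Origin: centre of its underside. x runs along its length towards the hanging hole, z out of the painted face. Hole 16 mm across, right through, centred 44 mm from the origin along +x, with a yellow dot like the blue one's; a bystander.
- tin: closed paint tin, 108 mm across, 124 mm high; a bystander. Origin: centre of its underside.
- brush: paint brush lying on the table, handle along its -x; a bystander.
- jar: small closed jar, 60 mm across, 75 mm high; a bystander. Origin: centre of its underside.
Not all that is in view belongs to the job. What is meant by the stand is not red, and is the larger of those in its own colour. Of the things that look like the blue_sample, the larger one is meant.

How it is judged:
By the outcome, as a careful person would: the job done as asked, in the order asked, and still so for the second after the job is handed in, while the arm keeps its last pose, push and grip.
It also fails if it takes over 61 s, if anything falls off the work surface, if the arm or the gripper's body presses on something with over 40 N, if the wrist force passes 120 N, or if a joint passes its speed limit or range.

## Working session

There is one attempt and no reset: what is moved stays moved. The work goes in short steps, Python scripts to look and compute and a shell command to move; the robot and the scene stay as the last step left them, time stands still between calls to the robot, and variables do not carry over. Pictures are saved under pics/ and viewed, at most 10 in all, crops included, and the job is handed in when it is done.

```bash
ls; mkdir -p pics
python3 - <<'E'
from station import get_state, eyes
import cv2
for n in ("scene","top"):
    im=eyes.grab_frame(n); cv2.imwrite(f"pics/{n}0.png",im); m=eyes.camera_model(n); print(n,m)
print(eyes.camera_model("wrist")); 
s=get_state(); print(s)
E
```

```text
pics
scene {'vertical_fov': 53.44989974385586, 'cx': 283.4085425830997, 'cy': 207.35540741266496, 'k1': -0.07012545592591563, 'origin': array([1.17872403, 0.74426077, 0.73118208]), 'attitude': array([[-0.75639695, -0.34532158,  0.55553277],
       [ 0.65407122, -0.38970862,  0.6483194 ],
       [-0.00738277,  0.85374481,  0.52063931]])}
top {'vertical_fov': 42.471522357074946, 'cx': 282.91931018716593, 'cy': 214.13624547707644, 'k1': 0.06422730704973229, 'origin': array([ 0.27834994, -0.00497501,  1.64315789]), 'attitude': array([[-0.0067192 ,  0.9878985 , -0.15495613],
       [-0.99995333, -0.00771359, -0.00581685],
       [-0.00694172,  0.15490981,  0.98790423]])}
{'vertical_fov': 63.20036825453402, 'cx': 276.99812032596947, 'cy': 214.5935291646367, 'k1': -0.028884106175333255, 'tool_from_camera': array([[ 3.69270273e-04,  9.47746573e-01,  3.19023975e-01,
         8.20999835e-02],
       [ 9.99999383e-01, -6.84194933e-04,  8.75085824e-04,
         5.64093950e-04],
       [ 1.04763418e-03,  3.19023455e-01, -9.47746241e-01,
        -1.70256762e-01],
       [ 0.00000000e+00,  0.00000000e+00,  0.00000000e+00,
         1.00000000e+00]])}
{'t': 0.1, 'qpos': array([ 9.16201528e+01,  2.05873611e+01,  6.39228926e-01, -1.84645918e-02,
       -7.01355490e+01, -1.65059302e+01]), 'qvel': array([-0.00544455, -0.0879882 ,  0.14808266,  0.13269363,  0.0645607 ,
        0.01718743]), 'joint_efforts': array([-1.40560653e-03, -5.84764194e+01,  2.94106221e+01,  6.95454776e+00,
       -3.17830418e-03,  1.16366948e-05]), 'ee_pos': array([0.17331696, 0.65188295, 0.20295634]), 'tool_rot': array([[ 9.66411700e-01, -2.56998749e-01, -2.61678616e-04],
       [-2.56998852e-01, -9.66410593e-01, -1.46848050e-03],
       [ 1.24508666e-04,  1.48640784e-03, -9.99998888e-01]]), 'force': array([ 0.10522952, -0.17511105, -0.25338044]), 'ft_torque': array([-0.11685983,  0.01897064, -0.02336179]), 'gripper_force': 0.0, 'opening': 0.0853462616451913}
```

```bash
python3 -c "
import cv2,numpy as np
a=cv2.imread('pics/scene0.png');b=cv2.imread('pics/top0.png')
print(a.shape)
cv2.imwrite('pics/both0.png',cv2.resize(np.vstack([a,b]),None,fx=1,fy=1)[:, :])"
```

```text
(420, 560, 3)
```

View pics/scene0.png

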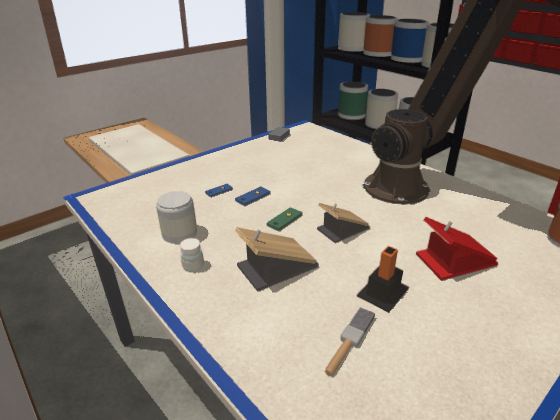

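View pics/top0.png

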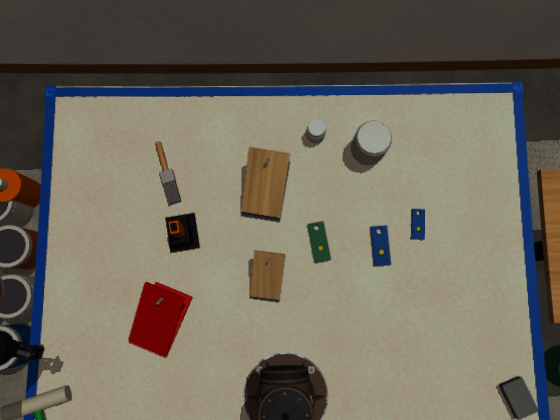

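Candidates for the blue sample are scene (253,196) / top (380,246), which is the larger, and scene (219,190) / top (418,224), which is smaller. I choose the larger.

For the stand:
- Dark, scene (277,258) / top (266,184): larger, so I choose this one.
- Dark, scene (343,222) / top (267,276): smaller.
- Red, scene (457,248) / top (160,318): excluded by colour.

Next is one close crop plus measurement.

```bash
cat > h.py <<'E'
import cv2, numpy as np
from station import get_state, eyes
def cam(n, s=None):
    m=eyes.camera_model(n); f=210/np.tan(np.radians(m["vertical_fov"]/2))
    K=np.array([[f,0,m["cx"]],[0,f,m["cy"]],[0,0,1]]); d=np.array([m["k1"],0,0,0.])
    if n=="wrist":
        T=m["tool_from_camera"]; R=s["tool_rot"]@T[:3,:3]; o=s["ee_pos"]+s["tool_rot"]@T[:3,3]
    else: R,o=m["attitude"],m["origin"]
    return K,d,np.array(R)@np.diag([1,-1,-1]),np.array(o)
def rays(c,p):
    K,d,R,o=c; u=cv2.undistortPoints(np.array(p,float).reshape(-1,1,2),K,d).reshape(-1,2)
    return np.c_[u,np.ones(len(u))]@R.T
def plane(c,p,z):
    r=rays(c,p); z=np.broadcast_to(z,len(r)); return c[3]+r*((z-c[3][2])/r[:,2])[:,None]
def proj(c,P):
    K,d,R,o=c; return cv2.projectPoints((np.atleast_2d(P)-o)@R,np.zeros(3),np.zeros(3),K,d)[0].reshape(-1,2)
def tri(c1,p1,c2,p2):
    a=rays(c1,[p1])[0];b=rays(c2,[p2])[0];a/=np.linalg.norm(a);b/=np.linalg.norm(b)
    t=np.linalg.lstsq(np.c_[a,-b],c2[3]-c1[3],rcond=None)[0]
    A=c1[3]+t[0]*a;B=c2[3]+t[1]*b; return (A+B)/2,np.linalg.norm(A-B)
def hsv(im,lo,hi,roi=None):
    m=cv2.inRange(cv2.cvtColor(im,cv2.COLOR_BGR2HSV),np.array(lo),np.array(hi))
    if roi: k=np.zeros_like(m); x0,y0,x1,y1=roi; k[y0:y1,x0:x1]=1; m*=k
    return m
def big(m):
    c=cv2.findContours(m,cv2.RETR_EXTERNAL,cv2.CHAIN_APPROX_NONE)[0]
    return max(c,key=cv2.contourArea)
E
python3 - <<'E'
from h import *
t=cv2.imread("pics/top0.png"); s=cv2.imread("pics/scene0.png"); ct=cam("top"); cs=cam("scene")
crops=[(t,350,195,440,275),(t,225,135,305,235),(t,150,200,215,260),(s,195,170,300,215),(s,225,215,330,290),(s,350,235,415,310)]
g=[cv2.resize(i[b:d,a:c],(260,230),interpolation=cv2.INTER_CUBIC) for i,a,b,c,d in crops]
cv2.imwrite("pics/crops.png",np.vstack([np.hstack(g[:3]),np.hstack(g[3:])]))
m=hsv(t,(100,120,40),(125,255,255),(340,195,405,280)); c=big(m); r=cv2.minAreaRect(c); print("blue rect",r); print(plane(ct,cv2.boxPoints(r),0.012))
y=hsv(t,(18,120,100),(35,255,255),(360,220,400,270)); M=cv2.moments(y,True); print("dot n",M["m00"]); p=(M["m10"]/M["m00"],M["m01"]/M["m00"]); print(p,plane(ct,[p],0.012))
w=hsv(t,(8,40,90),(25,255,255),(225,135,305,235)); w=cv2.inRange(cv2.cvtColor(t,cv2.COLOR_BGR2HSV),np.array((8,75,60)),np.array((25,255,255))); k=np.zeros_like(w);k[140:228,235:298]=1
c=big(w*k); r=cv2.minAreaRect(c); b=cv2.boxPoints(r); print("board",r,b); z=np.where(b[:,1]<185,.1275,.0275); print(plane(ct,b,z))
o=hsv(t,(3,150,60),(15,255,255),(150,200,215,260)); r=cv2.minAreaRect(big(o)); print("gauge",r); print(plane(ct,cv2.boxPoints(r),0.132))
d=hsv(t,(0,0,0),(180,255,60),(160,205,205,256)); r=cv2.minAreaRect(big(d)); print("holder",r); print(plane(ct,cv2.boxPoints(r),0.062))
E
```

```text
blue rect ((380.02972412109375, 245.29702758789062), (39.00545883178711, 16.3186092376709), 84.2894058227539)
[[ 0.49352563 -0.2593675   0.012     ]
 [ 0.49814458 -0.3085664   0.012     ]
 [ 0.38067383 -0.31572373  0.012     ]
 [ 0.37606288 -0.26710699  0.012     ]]
dot n 15.0
(381.4, 251.6) [[ 0.41769227 -0.29116729  0.012     ]]
board ((264.4999694824219, 182.0), (42.00214385986328, 66.04377746582031), 8.13010311126709) [[239.03996 211.72   ]
 [248.37999 146.34   ]
 [289.95996 152.28   ]
 [280.61993 217.66   ]]
[[ 0.54021679  0.13739157  0.0275    ]
 [ 0.71542885  0.10255471  0.1275    ]
 [ 0.69675253 -0.01759969  0.1275    ]
 [ 0.52104242  0.01156215  0.0275    ]]
gauge ((175.0, 226.5), (13.0, 12.0), 90.0)
[[0.5011415  0.32550188 0.132     ]
 [0.5008712  0.29175634 0.132     ]
 [0.46392121 0.29090625 0.132     ]
 [0.46420544 0.32452341 0.132     ]]
holder ((181.97299194335938, 232.3378448486328), (34.85258483886719, 30.413814544677734), 80.53767395019531)
[[0.51859785 0.35538289 0.062     ]
 [0.53287222 0.26729477 0.062     ]
 [0.43065902 0.24856103 0.062     ]
 [0.41677083 0.33581793 0.062     ]]
```

View pics/crops.png

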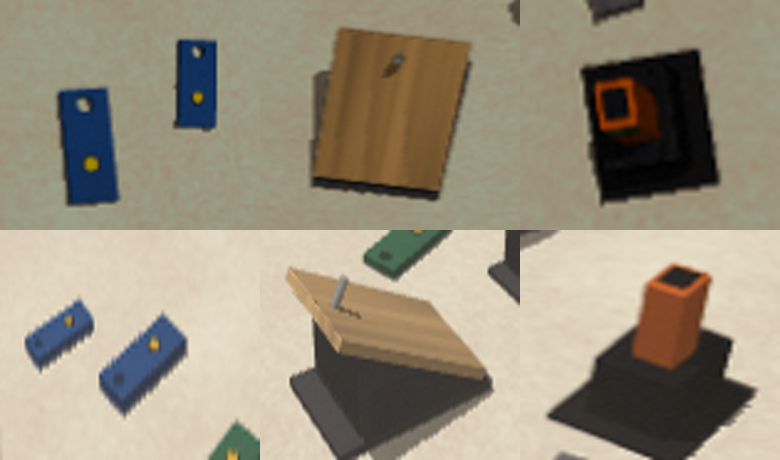

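```bash
python3 -m jog '[{"x":0}]'; python3 -m jog
```

```text
schema error: expected keys x, y, z, turn, fingers
invalid input
```

The crops confirm the larger blue sample at top (380,246), its hole on the far side at about (377,232) and its dot at (381.5,251.6). They also confirm the large dark stand with its peg near (266,163) and the holder with the orange gauge at (175,226). I now go over the sample.

```bash
A='[{"x":4.06,"y":2.56,"z":0,"turn":0,"fingers":8.5},{"x":4.06,"y":2.56,"z":0,"turn":0,"fingers":8.5},{"x":4.06,"y":2.56,"z":0,"turn":0,"fingers":8.5},{"x":4.06,"y":2.56,"z":0,"turn":0,"fingers":8.5},{"x":4.06,"y":2.56,"z":0,"turn":0,"fingers":8.5}]'; unset A
python3 -m jog '[{"x":4.06,"y":2.56,"z":0,"turn":0,"fingers":8.5},{"x":4.06,"y":2.56,"z":0,"turn":0,"fingers":8.5},{"x":4.06,"y":2.56,"z":0,"turn":0,"fingers":8.5},{"x":4.06,"y":2.56,"z":0,"turn":0,"fingers":8.5},{"x":4.06,"y":2.56,"z":0,"turn":0,"fingers":8.5}]'
python3 -m jog '[{"x":4.06,"y":2.56,"z":0,"turn":0,"fingers":8.5},{"x":4.06,"y":2.56,"z":0,"turn":0,"fingers":8.5},{"x":4.06,"y":2.56,"z":0,"turn":0,"fingers":8.5},{"x":4.06,"y":2.56,"z":0,"turn":0,"fingers":8.5},{"x":4.06,"y":2.56,"z":0,"turn":0,"fingers":8.5}]'
```

```text
t: 0.6
ee_pos: [0.3375, 0.4747, 0.2036]
tool_rot: [[0.967, -0.257, -0.0], [-0.257, -0.967, -0.0], [-0.0, 0.0, -1.0]]
force: [0.8, 0.2, 0.3]
opening: 0.085
gripper_force: 0.0
t: 1.1
ee_pos: [0.5009, 0.2989, 0.2037]
tool_rot: [[0.967, -0.257, -0.0], [-0.257, -0.967, -0.0], [-0.0, 0.0, -1.0]]
force: [0.4, 0.5, -0.3]
opening: 0.0853
gripper_force: 0.0
```

```bash
cat > snap.py <<'E'
import sys,pickle
from h import *
for n in sys.argv[1:]:
    s=get_state(); c=n.split("_")[0]; im=eyes.grab_frame(c); cv2.imwrite(f"pics/{n}.png",im); pickle.dump(s,open(f"pics/{n}.pkl","wb"))
E
python3 snap.py wrist_g
python3 -m jog '[{"x":2.84,"y":3.56,"z":-0.8,"turn":0,"fingers":8.5},{"x":2.84,"y":3.56,"z":-0.8,"turn":0,"fingers":8.5},{"x":2.84,"y":3.56,"z":-0.8,"turn":0,"fingers":8.5},{"x":2.84,"y":3.56,"z":-0.8,"turn":0,"fingers":8.5},{"x":2.84,"y":3.56,"z":-0.8,"turn":0,"fingers":8.5}]'|head -2
python3 -m jog '[{"x":2.84,"y":3.56,"z":-0.8,"turn":0,"fingers":8.5},{"x":0,"y":0,"z":0,"turn":0,"fingers":8.5}]'|head -2
python3 snap.py wrist_b
python3 -m jog '[{"x":-1,"y":4.66,"z":0.6,"turn":0,"fingers":8.5},{"x":-1,"y":4.66,"z":0.6,"turn":0,"fingers":8.5},{"x":-1,"y":4.66,"z":0.6,"turn":0,"fingers":8.5},{"x":-1,"y":4.66,"z":0.6,"turn":0,"fingers":8.5},{"x":-1,"y":4.66,"z":0.6,"turn":0,"fingers":8.5}]'|head -2
python3 -m jog '[{"x":-1,"y":4.66,"z":0.6,"turn":0,"fingers":8.5},{"x":-1,"y":4.66,"z":0.6,"turn":0,"fingers":8.5},{"x":-1,"y":4.66,"z":0.6,"turn":0,"fingers":8.5}]'|head -2
python3 -m jog '[{"x":0,"y":0,"z":0,"turn":-0.108,"fingers":8.5},{"x":0,"y":0,"z":0,"turn":-0.108,"fingers":8.5},{"x":0,"y":0,"z":0,"turn":-0.108,"fingers":8.5},{"x":0,"y":0,"z":0,"turn":0,"fingers":8.5}]'
python3 snap.py wrist_s
python3 -c "
import cv2,numpy as np
a=[cv2.resize(cv2.imread(f'pics/wrist_{k}.png'),(400,300)) for k in 'gbs']; a.append(a[0]*0)
cv2.imwrite('pics/m1.png',np.vstack([np.hstack(a[:2]),np.hstack(a[2:])]))"
```

```text
t: 1.65
ee_pos: [0.5917, 0.0904, 0.2439]
t: 1.85
ee_pos: [0.6114, 0.046, 0.2522]
t: 2.4
ee_pos: [0.5004, -0.1623, 0.2214]
t: 2.7
ee_pos: [0.4357, -0.2897, 0.2035]
t: 3.1
ee_pos: [0.4366, -0.2886, 0.2034]
tool_rot: [[0.998, 0.066, -0.001], [0.066, -0.998, 0.0], [-0.001, -0.0, -1.0]]
force: [0.9, -0.4, 0.1]
opening: 0.0846
gripper_force: 0.0
```

View pics/m1.png

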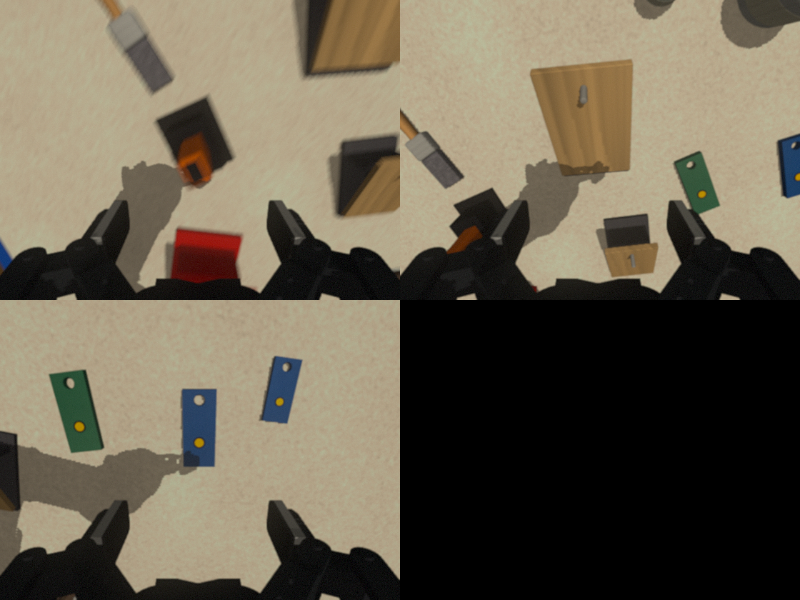

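The wrist views show:
- **Sample:** the blue sample is centred at (278,180) full-size, with its hole at (279,139) and its dot at (279,200).
- **Board:** corners are at about (183,98), (326,84), (323,236) and (230,246), with the peg near (256,133).
- **Gauge:** its top is near (275,240).

Next I compute positions.

Run:
```python
from h import *; import pickle
L=lambda n:(cv2.imread(f"pics/{n}.png"),cam("wrist",pickle.load(open(f"pics/{n}.pkl","rb"))))
im,c=L("wrist_s")
m=hsv(im,(100,110,50),(125,255,255),(245,110,312,240)); b=cv2.boxPoints(cv2.minAreaRect(big(m))); P=plane(c,b,.012); print("sample",P[:,:2].round(4).tolist(),P.mean(0).round(4))
y=hsv(im,(18,120,100),(35,255,255),(255,180,305,220)); M=cv2.moments(y,True); D=plane(c,[(M["m10"]/M["m00"],M["m01"]/M["m00"])],.012)[0]; print("dot",D.round(4))
cs=sorted([k for k in cv2.findContours(255-m,cv2.RETR_LIST,cv2.CHAIN_APPROX_NONE)[0] if 60<cv2.contourArea(k)<900],key=cv2.contourArea)
for k in cs: (u,v),r=cv2.minEnclosingCircle(k); print((u,v),r,plane(c,[(u,v)],.012)[0].round(4))
im,c=L("wrist_b")
w=hsv(im,(8,70,50),(25,255,255),(170,75,335,255)); k=big(cv2.morphologyEx(w,cv2.MORPH_OPEN,np.ones((5,5)))); a=cv2.approxPolyDP(k,6,True).reshape(-1,2); print(a.tolist())
print(plane(c,a,np.where(a[:,1]<170,.1275,.0275)).round(4).tolist())
cv2.imwrite("pics/z.png",np.hstack([cv2.resize(im[100:160,220:300],(400,300),interpolation=cv2.INTER_CUBIC),cv2.resize(im[80:260,165:345],(300,300),interpolation=cv2.INTER_CUBIC)]))
```

```text
sample [[0.4916, -0.2634], [0.4947, -0.3096], [0.3791, -0.3199], [0.3757, -0.2689]] [ 0.4353 -0.2904  0.012 ]
dot [ 0.4146 -0.2918  0.012 ]
(278.5, 199.5) 8.276573181152344 [ 0.4145 -0.2918  0.012 ]
(278.5, 139.5) 8.631438255310059 [ 0.4794 -0.2874  0.012 ]
[[324, 83], [183, 97], [227, 246], [321, 237]]
[[0.6934, -0.016, 0.1275], [0.7132, 0.0981, 0.1275], [0.5385, 0.1306, 0.0275], [0.5195, 0.0135, 0.0275]]
```

View pics/z.png

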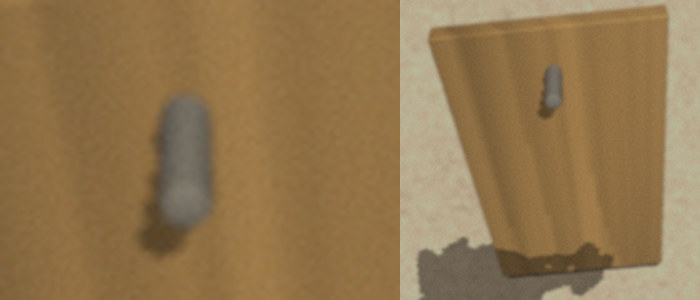

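The close-up shows the peg tip disc centred at full-size pixel (257,141) and the peg foot near (257.5,121), with the tip leaning towards the robot. I combine this with the scene view (tip about (258,232)).

Run:
```python
from h import *; import pickle
c=cam("wrist",pickle.load(open("pics/wrist_b.pkl","rb"))); cs=cam("scene"); ct=cam("top")
print("tip@.136",plane(c,[(257,141)],.136), tri(c,(257,141),cs,(258,232)))
for yaw in (-9,-10,-11):
    a=np.radians(yaw); bx=np.array([np.cos(a)*.866,np.sin(a)*.866,.5]); bz=np.array([-np.cos(a)*.5,-np.sin(a)*.5,.866]); by=np.cross(bz,bx)
    tip=plane(c,[(257,141)],.115+.866*.0245)[0]; F=tip-.0245*bz; print(yaw,F.round(4),"foot px",proj(c,F),"corners",proj(c,[F+.025*bx-.06*by,F+.025*bx+.06*by,F-.175*bx+.06*by,F-.175*bx-.06*by]).round(0).tolist())
    print(" scene: tip",proj(cs,F+.028*bz).round(1),"corners",proj(cs,[F+.025*bx-.06*by,F+.025*bx+.06*by,F-.175*bx+.06*by,F-.175*bx-.06*by]).round(0).tolist())
# gauge in wrist_g
im=cv2.imread("pics/wrist_g.png"); g=cam("wrist",pickle.load(open("pics/wrist_g.pkl","rb")))
d=hsv(im,(0,0,0),(180,255,70),(210,120,335,275)); b=cv2.boxPoints(cv2.minAreaRect(big(d|hsv(im,(3,120,40),(15,255,255),(210,120,335,275))))); print("base?",b.tolist(),plane(g,b,0.01).round(4).tolist())
o=hsv(im,(3,150,40),(15,255,255),(210,120,335,275)); print("orange px",cv2.boxPoints(cv2.minAreaRect(big(o))).tolist())
```

```text
tip@.136 [[0.66373513 0.04860498 0.136     ]] (array([0.6648594 , 0.04798854, 0.13330198]), np.float64(0.003202131731971222))
-9 [0.6759 0.0467 0.115 ] foot px [[256.61166276 124.13986458]] corners [[325.0, 90.0], [181.0, 107.0], [228.0, 248.0], [323.0, 238.0]]
 scene: tip [[259.6 229.6]] corners [[237.0, 226.0], [259.0, 250.0], [317.0, 259.0], [292.0, 237.0]]
-10 [0.6758 0.0465 0.115 ] foot px [[256.85449655 124.11501148]] corners [[326.0, 91.0], [181.0, 105.0], [226.0, 247.0], [321.0, 239.0]]
 scene: tip [[259.6 229.7]] corners [[237.0, 226.0], [258.0, 250.0], [317.0, 260.0], [293.0, 237.0]]
-11 [0.6758 0.0462 0.115 ] foot px [[257.0977984  124.09453024]] corners [[327.0, 93.0], [182.0, 104.0], [224.0, 247.0], [320.0, 240.0]]
 scene: tip [[259.6 229.7]] corners [[237.0, 226.0], [258.0, 250.0], [317.0, 260.0], [294.0, 238.0]]
base? [[218.42608642578125, 167.37994384765625], [288.0111389160156, 137.12557983398438], [331.09539794921875, 236.21939086914062], [261.5103454589844, 266.4737548828125]] [[0.5297, 0.3563, 0.01], [0.5414, 0.276, 0.01], [0.4204, 0.2557, 0.01], [0.4036, 0.3435, 0.01]]
orange px [[238.86793518066406, 196.03775024414062], [286.01885986328125, 182.5660400390625], [305.11322021484375, 249.39620971679688], [257.9622802734375, 262.867919921875]]
```

```bash
python3 -m jog '[{"x":-0.15,"y":0.17,"z":4,"turn":0,"fingers":8.5},{"x":0,"y":0,"z":4,"turn":0,"fingers":8.5},{"x":0,"y":0,"z":4,"turn":0,"fingers":8.5},{"x":0,"y":0,"z":4,"turn":0,"fingers":8.5},{"x":0,"y":0,"z":2,"turn":0,"fingers":8.5}]'
```

```text
t: 3.65
ee_pos: [0.4335, -0.2898, 0.0206]
tool_rot: [[0.998, 0.061, -0.004], [0.061, -0.998, 0.001], [-0.004, -0.002, -1.0]]
force: [-0.5, -0.3, -0.0]
opening: 0.0851
gripper_force: 0.0
```

```bash
python3 -m jog '[{"x":0.1,"y":0,"z":1.4,"turn":0,"fingers":8.5},{"x":0,"y":0,"z":0.35,"turn":0,"fingers":6.5},{"x":0,"y":0,"z":0,"turn":0,"fingers":5.5}]'
python3 -m jog '[{"x":0,"y":0,"z":0,"turn":0,"fingers":4},{"x":0,"y":0,"z":0,"turn":0,"fingers":4},{"x":0,"y":0,"z":0,"turn":0,"fingers":4},{"x":0,"y":0,"z":0,"turn":0,"fingers":4}]'
```

```text
t: 3.95
ee_pos: [0.4363, -0.2906, 0.006]
tool_rot: [[0.998, 0.063, -0.001], [0.063, -0.998, 0.0], [-0.001, -0.0, -1.0]]
force: [0.2, -0.2, -0.4]
opening: 0.0583
gripper_force: 0.0
t: 4.35
ee_pos: [0.4367, -0.2911, 0.0069]
tool_rot: [[0.998, 0.064, 0.001], [0.064, -0.998, -0.0], [0.001, 0.0, -1.0]]
force: [0.0, -0.0, 0.1]
opening: 0.0399
gripper_force: 0.0
```

```bash
python3 snap.py wrist_c; python3 -m jog '[{"x":0,"y":0,"z":0,"turn":0,"fingers":6.5},{"x":0,"y":0,"z":0,"turn":0,"fingers":6.5},{"x":0,"y":0,"z":0,"turn":0,"fingers":6.5},{"x":0,"y":0,"z":0.4,"turn":0,"fingers":6.5},{"x":0,"y":0,"z":0.3,"turn":0,"fingers":6}]'
python3 -m jog '[{"x":0,"y":0,"z":0.1,"turn":0,"fingers":5.5},{"x":0,"y":0,"z":0,"turn":0,"fingers":4},{"x":0,"y":0,"z":0,"turn":0,"fingers":4},{"x":0,"y":0,"z":0,"turn":0,"fingers":4}]'; python3 snap.py wrist_d;  python3 -c "
import cv2,numpy as np
cv2.imwrite('pics/m2.png',np.hstack([cv2.resize(cv2.imread(f'pics/wrist_{k}.png'),(400,300)) for k in 'cd']))"
```

```text
t: 4.9
ee_pos: [0.4363, -0.291, -0.0011]
tool_rot: [[0.998, 0.064, -0.0], [0.064, -0.998, 0.0], [-0.0, -0.0, -1.0]]
force: [-0.7, -0.4, 1.0]
opening: 0.0601
gripper_force: 0.0
t: 5.3
ee_pos: [0.4364, -0.2911, -0.0016]
tool_rot: [[0.998, 0.064, 0.0], [0.064, -0.998, -0.0], [0.0, 0.0, -1.0]]
force: [-0.4, 0.9, -0.2]
opening: 0.0406
gripper_force: 0.0
```

View pics/m2.png

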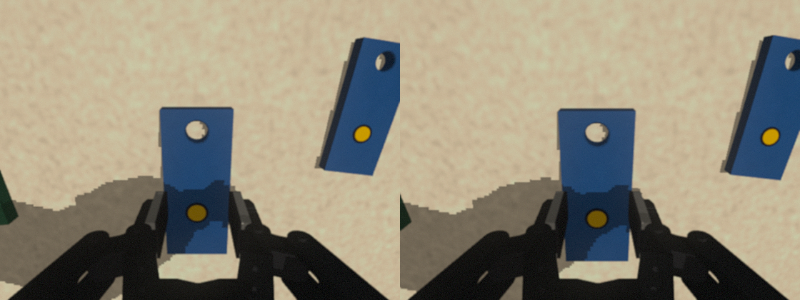

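The view shows the fingers straddling the sample just below its dot (pixel (597,218) in the right half), but the opening reads 40 mm with no grip force. I zoom in to see whether the pads are beside the board or above it.

```bash
python3 -c "
import cv2,numpy as np
cv2.imwrite('pics/m3.png',np.hstack([cv2.convertScaleAbs(cv2.resize(cv2.imread(f'pics/wrist_{k}.png')[230:400,180:380],(400,340),interpolation=cv2.INTER_CUBIC),alpha=2) for k in 'cd']))"; python3 -m jog '[{"x":0,"y":0,"z":0,"turn":0,"fingers":3.5},{"x":0,"y":0,"z":0,"turn":0,"fingers":3.5}]'
```

```text
t: 5.55
ee_pos: [0.4364, -0.2911, -0.0016]
tool_rot: [[0.998, 0.064, 0.0], [0.064, -0.998, -0.0], [0.0, 0.0, -1.0]]
force: [-0.8, -0.8, -0.4]
opening: 0.0349
gripper_force: 0.0
```

View pics/m3.png

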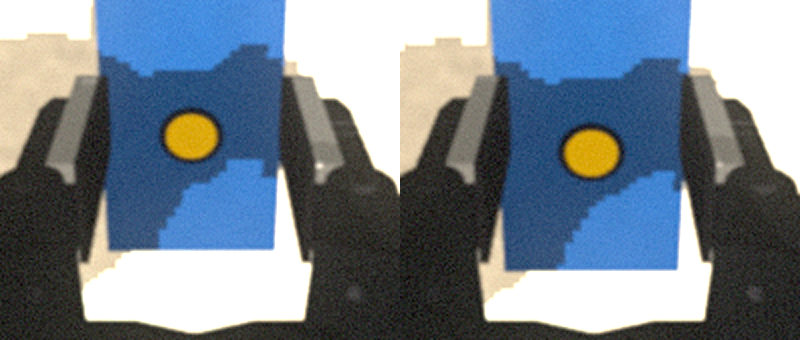

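The pads are in front of the board surface in the image, so the fingertips are still above it. I reopen and descend carefully, watching the force.

```bash
python3 -m jog '[{"x":0,"y":0,"z":0,"turn":0,"fingers":6},{"x":0,"y":0,"z":0,"turn":0,"fingers":6},{"x":0,"y":0,"z":0,"turn":0,"fingers":6},{"x":0,"y":0,"z":0.2,"turn":0,"fingers":6},{"x":0,"y":0,"z":0,"turn":0,"fingers":6}]' | grep -E "ee_pos|force|open"
python3 -m jog '[{"x":0,"y":0,"z":0.2,"turn":0,"fingers":6},{"x":0,"y":0,"z":0,"turn":0,"fingers":6}]'| grep -E "ee_pos|force|open"
python3 -m jog '[{"x":0,"y":0,"z":0.1,"turn":0,"fingers":6},{"x":0,"y":0,"z":0,"turn":0,"fingers":6}]'| grep -E "ee_pos|force|open"
python3 snap.py wrist_e scene_e
```

```text
ee_pos: [0.4362, -0.291, -0.004]
force: [-0.4, -0.6, 0.6]
opening: 0.0597
gripper_force: 0.0
ee_pos: [0.4362, -0.291, -0.006]
force: [-0.7, 0.8, 0.6]
opening: 0.0603
gripper_force: 0.0
ee_pos: [0.4363, -0.291, -0.0068]
force: [-0.5, -0.1, 0.6]
opening: 0.0601
gripper_force: 0.0
```

```bash
python3 -m jog '[{"x":0,"y":0,"z":0,"turn":0,"fingers":4},{"x":0,"y":0,"z":0,"turn":0,"fingers":4},{"x":0,"y":0,"z":0,"turn":0,"fingers":4}]'| grep -E "ee_pos|force|open"
python3 snap.py wrist_f scene_f
python3 -c "
import cv2,numpy as np
a=[cv2.convertScaleAbs(cv2.resize(cv2.imread(f'pics/wrist_{k}.png')[230:400,180:380],(400,300),interpolation=cv2.INTER_CUBIC),alpha=2) for k in 'ef']
b=[cv2.convertScaleAbs(cv2.resize(cv2.imread(f'pics/scene_{k}.png')[150:225,210:310],(400,300),interpolation=cv2.INTER_CUBIC),alpha=1.5) for k in 'ef']
cv2.imwrite('pics/m4.png',np.vstack([np.hstack(a),np.hstack(b)]))"
```

```text
ee_pos: [0.4364, -0.2911, -0.0066]
force: [-0.6, -0.1, -0.8]
opening: 0.0399
gripper_force: 0.0
```

View pics/m4.png

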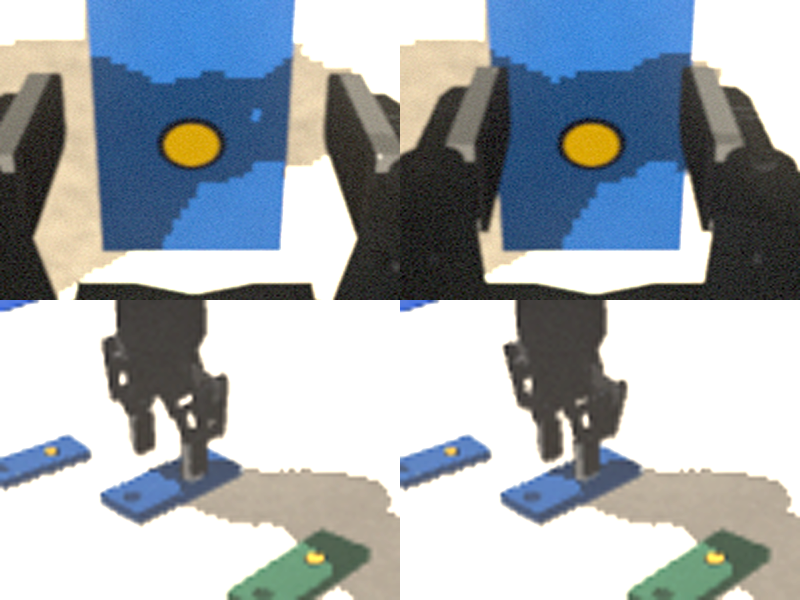

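Run:
```python
from h import *; import pickle
cs=cam("scene"); s=pickle.load(open("pics/scene_e.pkl","rb")); print(s["ee_pos"],s["qpos"].round(2))
for z in (0,.01,.02,.03,.04): print(z,proj(cs,[(.4363,-.261,z),(.4363,-.321,z)]).round(1).tolist())
im=cv2.imread("pics/wrist_f.png"); c=cam("wrist",s)
y=hsv(im,(18,120,60),(35,255,255),(180,230,380,360)); M=cv2.moments(y,True); print("dot",plane(c,[(M["m10"]/M["m00"],M["m01"]/M["m00"])],.012)[0].round(4), "pixel", M["m10"]/M["m00"],M["m01"]/M["m00"])
m=hsv(im,(100,110,20),(125,255,255),(180,100,380,380)); b=cv2.boundingRect(big(m)); print(b)
```

```text
[ 0.4363097  -0.2910522  -0.00676696] [-12.26  20.22 -32.58   0.   -37.2  105.93]
0 [[257.3, 200.5], [246.9, 194.1]]
0.01 [[257.2, 198.0], [246.8, 191.6]]
0.02 [[257.0, 195.4], [246.6, 189.2]]
0.03 [[256.9, 192.9], [246.5, 186.7]]
0.04 [[256.8, 190.4], [246.3, 184.2]]
dot [ 0.4142 -0.292   0.012 ] pixel 275.32015065913373 311.5762711864407
(221, 156, 109, 215)
```

The scene crop shows both fingertips still about 20–25 mm above the table at scene pixels (259,195) and (246,188). So the pads sit about 27 mm behind the reported TCP at this opening. I keep going down in guarded steps.

```bash
python3 -m jog '[{"x":0,"y":0,"z":0,"turn":0,"fingers":6},{"x":0,"y":0,"z":0,"turn":0,"fingers":6},{"x":0,"y":0,"z":0.4,"turn":0,"fingers":6},{"x":0,"y":0,"z":0.4,"turn":0,"fingers":6},{"x":0,"y":0,"z":0,"turn":0,"fingers":6}]' | grep -E "ee_pos|force|open"
python3 -m jog '[{"x":0,"y":0,"z":0.3,"turn":0,"fingers":6},{"x":0,"y":0,"z":0,"turn":0,"fingers":6}]'| grep -E "ee_pos|force:|open"
python3 -m jog '[{"x":0,"y":0,"z":0.1,"turn":0,"fingers":5},{"x":0,"y":0,"z":0,"turn":0,"fingers":4.2},{"x":0,"y":0,"z":0,"turn":0,"fingers":4.2},{"x":0,"y":0,"z":0,"turn":0,"fingers":4.2}]'| grep -E "ee_pos|force|open"
```

```text
ee_pos: [0.4358, -0.2909, -0.0155]
force: [-0.6, -0.3, 0.1]
opening: 0.0599
gripper_force: 0.0
ee_pos: [0.4361, -0.291, -0.0181]
force: [-0.1, -0.4, 0.4]
opening: 0.06
gripper_force: 0.0
ee_pos: [0.4372, -0.2916, -0.0173]
force: [-2.9, 0.0, 13.4]
opening: 0.0422
gripper_force: 6.7
```

```bash
python3 -m jog '[{"x":0,"y":0,"z":0,"turn":0,"fingers":6},{"x":0,"y":0,"z":0,"turn":0,"fingers":6},{"x":0,"y":0,"z":0,"turn":0,"fingers":6},{"x":0,"y":0,"z":0.4,"turn":0,"fingers":6},{"x":0,"y":0,"z":0.2,"turn":0,"fingers":6}]' | grep -E "ee_pos|force|open"
python3 -m jog '[{"x":0,"y":0,"z":0.2,"turn":0,"fingers":5.6},{"x":0,"y":0,"z":0,"turn":0,"fingers":5.3}]'| grep -E "ee_pos|force:|open"
python3 -m jog '[{"x":0,"y":0,"z":0,"turn":0,"fingers":4},{"x":0,"y":0,"z":0,"turn":0,"fingers":4},{"x":0,"y":0,"z":0,"turn":0,"fingers":4}]'| grep -E "ee_pos|force|open"
```

```text
ee_pos: [0.4361, -0.291, -0.0252]
force: [-0.2, 0.6, -0.0]
opening: 0.06
gripper_force: 0.0
ee_pos: [0.436, -0.291, -0.0272]
force: [0.9, -0.1, 0.9]
opening: 0.0529
gripper_force: 0.0
ee_pos: [0.4364, -0.2911, -0.0266]
force: [-0.5, 0.9, 2.6]
opening: 0.0484
gripper_force: 61.9
```

Gripped: 61.9 N at an opening of 48.4 mm. The sample's underside is now at reported TCP z + 26.6 mm. I lift, turn to the board's yaw, and carry it over the peg.

```bash
python3 -m jog '[{"x":0,"y":0,"z":-2,"turn":0,"fingers":4},{"x":0,"y":0,"z":-4,"turn":0,"fingers":4},{"x":0,"y":0,"z":-4,"turn":0,"fingers":4},{"x":0,"y":0,"z":-4,"turn":0.12,"fingers":4},{"x":0,"y":0,"z":-3,"turn":0.12,"fingers":4}]' | grep -E "ee_pos|rot|force|open"
python3 -m jog '[{"x":1.55,"y":-4.68,"z":0,"turn":0,"fingers":4},{"x":1.55,"y":-4.68,"z":0,"turn":0,"fingers":4},{"x":1.55,"y":-4.68,"z":0,"turn":0,"fingers":4},{"x":1.55,"y":-4.68,"z":0,"turn":0,"fingers":4},{"x":1.55,"y":-4.68,"z":0,"turn":0,"fingers":4}]' | grep -E "ee_pos|gripper_f|open"
python3 -m jog '[{"x":1.55,"y":-4.68,"z":0,"turn":0,"fingers":4},{"x":1.55,"y":-4.68,"z":0,"turn":0,"fingers":4},{"x":1.55,"y":-4.68,"z":0,"turn":0,"fingers":4},{"x":0,"y":0,"z":0,"turn":0,"fingers":4},{"x":0,"y":0,"z":0,"turn":0,"fingers":4}]'
python3 snap.py wrist_h scene_h top_h
python3 - <<'E'
from h import *; import pickle
im=cv2.imread("pics/wrist_h.png"); s=pickle.load(open("pics/wrist_h.pkl","rb")); c=cam("wrist",s)
m=hsv(im,(100,110,20),(125,255,255),(180,80,380,380)); k=big(m); print(cv2.boundingRect(k))
z=s["ee_pos"][2]+.0266
for q in cv2.findContours(255-m,cv2.RETR_LIST,cv2.CHAIN_APPROX_NONE)[0]:
    if 150<cv2.contourArea(q)<6000:
        e=cv2.fitEllipse(q); P=plane(c,[e[0]],z+.012)[0]; print(e,cv2.contourArea(q),P.round(4),"tool",((P-s["ee_pos"])@s["tool_rot"]).round(4))
cv2.imwrite("pics/m5.png",np.hstack([im[60:380,150:410],cv2.resize(cv2.imread("pics/scene_h.png")[160:280,200:340],(420,360))[:320]]))
E
```

```text
ee_pos: [0.4368, -0.2913, 0.146]
tool_rot: [[0.984, -0.179, 0.002], [-0.179, -0.984, -0.001], [0.002, 0.0, -1.0]]
force: [0.7, 0.0, -0.3]
opening: 0.048
gripper_force: 62.0
ee_pos: [0.5541, -0.0723, 0.1434]
opening: 0.0483
gripper_force: 62.0
t: 10.55
ee_pos: [0.6238, 0.0571, 0.1423]
tool_rot: [[0.985, -0.173, -0.001], [-0.173, -0.985, -0.0], [-0.001, 0.001, -1.0]]
force: [-0.1, -0.1, -0.1]
opening: 0.0482
gripper_force: 62.0
(215, 161, 126, 219)
((276.9957580566406, 335.7592468261719), (29.719419479370117, 35.74250793457031), 89.02247619628906) 828.0 [0.6025 0.0604 0.1809] tool [-0.0216  0.0005 -0.0386]
((277.27691650390625, 198.37307739257812), (29.597227096557617, 37.949798583984375), 91.20953369140625) 879.5 [0.6677 0.0489 0.1809] tool [ 0.0446  0.0005 -0.0387]
```

View pics/m5.png

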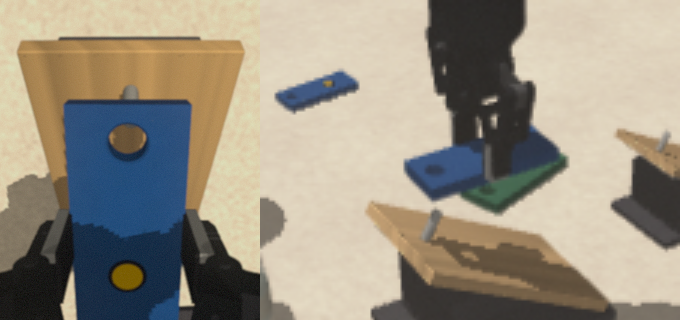

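The wrist view shows the sample held level and square to the board. Its hole is at full-size (277,198), its dot at (277,336), and the peg foot just peeks past its far edge at (280,153). I check the lateral match numerically, then descend part way.

```bash
python3 -m jog '[{"x":0,"y":0,"z":1.2,"turn":0,"fingers":4},{"x":0,"y":0,"z":1.2,"turn":0,"fingers":4},{"x":0,"y":0,"z":0,"turn":0,"fingers":4}]'
python3 snap.py wrist_i
python3 - <<'E'
from h import *; import pickle
F=np.array([.676,.0465,.115]);a=np.radians(-10); bz=np.array([-np.cos(a)*.5,-np.sin(a)*.5,.866])
for n in "hi":
    im=cv2.imread(f"pics/wrist_{n}.png"); s=pickle.load(open(f"pics/wrist_{n}.pkl","rb")); c=cam("wrist",s); z=s["ee_pos"][2]+.0266
    print(n,"foot,tip px",proj(c,[F,F+.0245*bz]).round(1).tolist(),"z underside",z)
    hs=cv2.cvtColor(im,cv2.COLOR_BGR2HSV); 
    m=hsv(im,(100,110,20),(125,255,255),(180,60,380,380)); row=np.where(m[200+(0 if n=='h' else 0)]>0)[0]; print("edges row200",row.min(),row.max(), "pred",proj(c,[s["ee_pos"]+s["tool_rot"]@[.0446,sg*.025,-.0386] for sg in(-1,1)]).round(1).tolist())
    for q in cv2.findContours(255-m,cv2.RETR_LIST,cv2.CHAIN_APPROX_NONE)[0]:
        if 150<cv2.contourArea(q)<6000:
            e=cv2.fitEllipse(q); P=plane(c,[e[0]],z+.012)[0]; print(np.round(e[0],1),np.round(e[1],1),P.round(4),"tool",((P-s["ee_pos"])@s["tool_rot"]).round(4))
    g=((hs[...,1]<60)&(hs[...,2]>40)).astype(np.uint8); k=np.zeros_like(g);k[120:225,255:305]=1; g*=k
    for q in cv2.findContours(g,cv2.RETR_EXTERNAL,cv2.CHAIN_APPROX_NONE)[0]:
        if cv2.contourArea(q)>15: print(" grey",cv2.boundingRect(q),cv2.contourArea(q))
E
```

```text
t: 11.0
ee_pos: [0.6222, 0.0548, 0.1167]
tool_rot: [[0.984, -0.176, -0.004], [-0.176, -0.984, -0.001], [-0.004, 0.001, -1.0]]
force: [-0.2, -0.3, -0.6]
opening: 0.0483
gripper_force: 62.0
h foot,tip px [[278.8, 152.5], [278.9, 181.7]] z underside 0.16894714040910663
edges row200 216 338 pred [[213.6, 198.4], [338.3, 198.4]]
[277.  335.8] [29.7 35.7] [0.6025 0.0604 0.1809] tool [-0.0216  0.0005 -0.0386]
[277.3 198.4] [29.6 37.9] [0.6677 0.0489 0.1809] tool [ 0.0446  0.0005 -0.0387]
 grey (269, 184, 28, 17) 20.0
 grey (255, 146, 50, 15) 155.5
i foot,tip px [[273.7, 157.6], [273.4, 192.1]] z underside 0.1433393222510185
edges row200 216 338 pred [[213.6, 198.4], [338.3, 198.4]]
[276.9 335.8] [29.9 35.7] [0.6009 0.0583 0.1553] tool [-0.0217  0.0004 -0.0385]
[277.2 198.4] [29.7 37.7] [0.6662 0.0465 0.1553] tool [ 0.0446  0.0005 -0.0388]
 grey (259, 184, 27, 15) 212.5
 grey (255, 149, 50, 12) 121.5
```

```bash
python3 -m jog '[{"x":0.05,"y":-0.17,"z":0,"turn":0,"fingers":4},{"x":0,"y":0,"z":0,"turn":0,"fingers":4},{"x":0,"y":0,"z":0,"turn":0,"fingers":4}]'|grep -E "ee_pos|rot"
python3 snap.py wrist_j
python3 - <<'E'
from h import *; import pickle
im=cv2.imread(f"pics/wrist_j.png"); s=pickle.load(open(f"pics/wrist_j.pkl","rb")); print(s["ee_pos"])
F=np.array([.676,.0465,.115]);a=np.radians(-10); bz=np.array([-np.cos(a)*.5,-np.sin(a)*.5,.866]); print(proj(cam("wrist",s),[F,F+.0245*bz]))
hs=cv2.cvtColor(im,cv2.COLOR_BGR2HSV)
for r in range(182,216,2): print(r,"".join("b" if 95<h<130 and sa>90 else ("w" if sa>95 else ("." if v<45 else "G")) for h,sa,v in hs[r,254:302].astype(int)), hs[r,278])
E
```

```text
ee_pos: [0.625, 0.0576, 0.1197]
tool_rot: [[0.985, -0.175, 0.001], [-0.175, -0.985, 0.0], [0.001, -0.0, -1.0]]
[0.62501025 0.05762453 0.11966449]
[[280.22515165 161.18865551]
 [280.51732499 195.10566486]]
182 bbbbbbbbbbbbbbbbbbbbbbbbbbbbbbbbbbbbbbbbbbbbbbbb [106 163 103]
184 bbbbbbbbbbbbbbbbbbGGGGGGGGGGGbbbbbbbbbbbbbbbbbbb [115  18  84]
186 bbbbbbbbbbbbbGGGwwGGGGGGGGGGGGGGGGbbbbbbbbbbbbbb [ 18  33 115]
188 bbbbbbbbbbGGwwwwwwwGGGGGGGGGGGGGGGGGGbbbbbbbbbbb [ 20  29 130]
190 bbbbbbbbGGwwwwwwwwGGGGGGGGGGGGGGGGGGGGGbbbbbbbbb [ 23  33 141]
192 bbbbbbbGGwwwwwwwwwGGGGGGGGGGGGGGGGGGGGGGGbbbbbbb [ 23  35 146]
194 bbbbbGGGwwwwwwwwwwGGGGGGGGGGGGGGGGGGGGwwGGbbbbbb [ 19  31 141]
196 bbbbGGwwwwwwwwwwwwwGGGGGGGGGGGGGGGGGGwwwwGGbbbbb [ 19  30 138]
198 bbbbGGwwwwwwwwwwwwwwGGGGGGGGGGGGGGGGGwwwwGGbbbbb [ 19  32 129]
200 bbbbbGwwwwwwwwwwwwwwwGGGGGGGGGGGGGGwwwwwwGbbbbbb [ 18  47 119]
202 bbbbbGGwwwwwwwwwwwwwwwwwwGGGGGGGwwwwwwwwGGbbbbbb [ 17 101 106]
204 bbbbbbGGwwwwwwwwwwwwwwwwwwwwwwwwwwwwwwwGGbbbbbbb [ 16 117 105]
206 bbbbbbbGGwwwwwwwwwwwwwwwwwwwwwwwwwwwwwGGbbbbbbbb [ 18 117 105]
208 bbbbbbbbbGGGwwwwwwwwwwwwwwwwwwwwwwwwGGbbbbbbbbbb [ 16 121 105]
210 bbbbbbbbbbbbGGGwwwwwwwwwwwwwwwwwGGGGbbbbbbbbbbbb [ 18 124 105]
212 bbbbbbbbbbbbbbbGGGGGwGwwwGGGGGGGbbbbbbbbbbbbbbbb [ 16 108  99]
214 bbbbbbbbbbbbbbbbbbbbbbbbbbbbbbbbbbbbbbbbbbbbbbbb [110 113  70]
```

The peg tip shows inside the hole: peg columns 272–291 against a hole centre at 277. I shift 2 mm right and 1.7 mm back, then descend onto the peg.

```bash
python3 -m jog '[{"x":-0.17,"y":0.2,"z":0,"turn":0,"fingers":4},{"x":0,"y":0,"z":0.3,"turn":0,"fingers":4},{"x":0,"y":0,"z":0.3,"turn":0,"fingers":4},{"x":0,"y":0,"z":0.2,"turn":0,"fingers":4},{"x":0,"y":0,"z":0,"turn":0,"fingers":4}]'|grep -E "ee_pos|force:"
python3 -m jog '[{"x":0,"y":0,"z":0,"turn":0,"fingers":4},{"x":0,"y":0,"z":0,"turn":0,"fingers":4}]'|grep -E "ee_pos|force:"
python3 snap.py wrist_k
cat > asc.py <<'E'
from h import *; import pickle,sys
n=sys.argv[1]; im=cv2.imread(f"pics/wrist_{n}.png"); s=pickle.load(open(f"pics/wrist_{n}.pkl","rb")); print(s["ee_pos"],s["force"])
hs=cv2.cvtColor(im,cv2.COLOR_BGR2HSV)
for r in range(180,218,2): print(r,"".join("b" if 95<h<130 and sa>90 else ("w" if sa>95 else ("." if v<45 else "G")) for h,sa,v in hs[r,254:302].astype(int)))
E
python3 asc.py k
```

```text
ee_pos: [0.6224, 0.0557, 0.1107]
force: [0.6, 0.3, -0.4]
gripper_force: 62.0
ee_pos: [0.6228, 0.0558, 0.1114]
force: [0.0, -0.3, -0.5]
gripper_force: 62.0
[0.62276426 0.05582572 0.11135655] [ 0.01524008 -0.33884865 -0.49799649]
180 bbbbbbbbbbbbbbbbbbbbbbbbbbbbbbbbbbbbbbbbbbbbbbbb
182 bbbbbbbbbbbbbbbbbbbbbbbbbbbbbbbbbbbbbbbbbbbbbbbb
184 bbbbbbbbbbbbbbbbbbGGGGGGGGGGGbbbbbbbbbbbbbbbbbbb
186 bbbbbbbbbbbbbGGGGGGGGGGGGGGGGGGGGGbbbbbbbbbbbbbb
188 bbbbbbbbbbGGGGGGGGGGGGGGGGGGGGGGGGwGGGbbbbbbbbbb
190 bbbbbbbbGGwwwGGGGGGGGGGGGGGGGGGGGGwwwwGbbbbbbbbb
192 bbbbbbbGGwwwwGGGGGGGGGGGGGGGGGGGGGwwwwwGGbbbbbbb
194 bbbbbbGwwwwwwGGGGGGGGGGGGGGGGGGGGGwwwwwwGGbbbbbb
196 bbbbbGwwwwwwwGGGGGGGGGGGGGGGGGGGGGwwwwwwwGGbbbbb
198 bbbbbGwwwwwwwwGGGGGGGGGGGGGGGGGGGwwwwwwwwGGbbbbb
200 bbbbbGwwwwwwwwwwGGGGGGGGGGGGGGGGGwwwwwwwwGGbbbbb
202 bbbbbGGwwwwwwwwwwwGGGGGGGGGGGGwwwwwwwwwwGGbbbbbb
204 bbbbbbGGwwwwwwwwwwwwwwwwwwwwwwwwwwwwwwwGGbbbbbbb
206 bbbbbbbGGwwwwwwwwwwwwwwwwwwwwwwwwwwwwwGGbbbbbbbb
208 bbbbbbbbbGGGwwwwwwwwwwwwwwwwwwwwwwwwGGbbbbbbbbbb
210 bbbbbbbbbbbbGGGwwwwwwwwwwwwwwwwwwGGGbbbbbbbbbbbb
212 bbbbbbbbbbbbbbbGGGGGGwwwwwwGGGGGbbbbbbbbbbbbbbbb
214 bbbbbbbbbbbbbbbbbbbbbbbbbbbbbbbbbbbbbbbbbbbbbbbb
216 bbbbbbbbbbbbbbbbbbbbbbbbbbbbbbbbbbbbbbbbbbbbbbbb
```

```bash
python3 -m jog '[{"x":0,"y":0,"z":0.2,"turn":0,"fingers":4},{"x":0,"y":0,"z":0.2,"turn":0,"fingers":4},{"x":0,"y":0,"z":0,"turn":0,"fingers":4},{"x":0,"y":0,"z":0,"turn":0,"fingers":4}]'|grep -E "ee_pos|force:"
python3 -m jog '[{"x":0,"y":0,"z":0.15,"turn":0,"fingers":4},{"x":0,"y":0,"z":0.15,"turn":0,"fingers":4},{"x":0,"y":0,"z":0,"turn":0,"fingers":4},{"x":0,"y":0,"z":0,"turn":0,"fingers":4}]'|grep -E "ee_pos|force:"
python3 snap.py wrist_l;python3 asc.py l
```

```text
ee_pos: [0.6226, 0.0558, 0.1072]
force: [-1.0, 0.5, -0.0]
gripper_force: 62.0
ee_pos: [0.6232, 0.0559, 0.1045]
force: [2.2, -1.3, 0.1]
gripper_force: 62.1
[0.62316074 0.05586671 0.10451834] [ 2.18533971 -1.29419377  0.14609776]
180 bbbbbbbbbbbbbbbbbbbbbbbbbbbbbbbbbbbbbbbbbbbbbbbb
182 bbbbbbbbbbbbbbbbbbbbbbbbbbbbbbbbbbbbbbbbbbbbbbbb
184 bbbbbbbbbbbbbbbbbbbGGGGGGGGGGbbbbbbbbbbbbbbbbbbb
186 bbbbbbbbbbbbbGGGGGGGGGGGGGGGGGGGGGbbbbbbbbbbbbbb
188 bbbbbbbbbbGGGGGGGGGGGGGGGGGGGGGGGGGGGbbbbbbbbbbb
190 bbbbbbbbGGwwwGGGGGGGGGGGGGGGGGGGGGGwwwGGbbbbbbbb
192 bbbbbbbGwwwwwGGGGGGGGGGGGGGGGGGGGGGwwwwGGbbbbbbb
194 bbbbbGGwwwwwwGGGGGGGGGGGGGGGGGGGGGGwwwwwGGbbbbbb
196 bbbbbGGwwwwwwGGGGGGGGGGGGGGGGGGGGGGwwwwwwGGbbbbb
198 bbbbbGwwwwwwwGGGGGGGGGGGGGGGGGGGGGGwwwwwwGGbbbbb
200 bbbbbGGwwwwwwGGGGGGGGGGGGGGGGGGGGGGwwwwwwGbbbbbb
202 bbbbbbGGwwwwwGGGGGGGGGGGGGGGGGGGGGGwwwwwGGbbbbbb
204 bbbbbbbGwwwwwwwGGGGGGGGGGGGGGGGGGGwwwwwGGbbbbbbb
206 bbbbbbbGGwwwwwwwGGGGGGGGGGGGGGGGwwwwwwGGbbbbbbbb
208 bbbbbbbbbGGwwwwwwwGGGGGGGGGGGGwwwwwwGGbbbbbbbbbb
210 bbbbbbbbbbbbGGwwwwwwwwwwwwwwwwwwwGGGbbbbbbbbbbbb
212 bbbbbbbbbbbbbbbGGGGGwwwwGwGGGGGGbbbbbbbbbbbbbbbb
214 bbbbbbbbbbbbbbbbbbbbbbbbbbbbbbbbbbbbbbbbbbbbbbbb
216 bbbbbbbbbbbbbbbbbbbbbbbbbbbbbbbbbbbbbbbbbbbbbbbb
```

```bash
python3 -m jog '[{"x":0.1,"y":0,"z":0.1,"turn":0,"fingers":4},{"x":0.1,"y":0,"z":0.15,"turn":0,"fingers":4},{"x":0,"y":0,"z":0,"turn":0,"fingers":4},{"x":0,"y":0,"z":0,"turn":0,"fingers":4}]'|grep -E "ee_pos|force:"
python3 snap.py wrist_m;python3 asc.py m | sed -n 4,17p
```

```text
ee_pos: [0.6248, 0.0554, 0.1017]
force: [2.5, -0.7, -1.2]
gripper_force: 62.1
184 bbbbbbbbbbbbbbbbbbbGGGGGGGGGGGbbbbbbbbbbbbbbbbbb
186 bbbbbbbbbbbbbbGGGGGGGGGGGGGGGGGGGGGbbbbbbbbbbbbb
188 bbbbbbbbbbGGGGGGGGGGGGGGGGGGGGGGGGGGGGbbbbbbbbbb
190 bbbbbbbbGGwwwGGGGGGGGGGGGGGGGGGGGGwwwwGGbbbbbbbb
192 bbbbbbbGwwwwwGGGGGGGGGGGGGGGGGGGGGGwwwwGGbbbbbbb
194 bbbbbbGGwwwwwGGGGGGGGGGGGGGGGGGGGGGwwwwwGGbbbbbb
196 bbbbbGGwwwwwwGGGGGGGGGGGGGGGGGGGGGGwwwwwwGGbbbbb
198 bbbbbGwwwwwwGGGGGGGGGGGGGGGGGGGGGGGwwwwwwGGbbbbb
200 bbbbbGGwwwwwGGGGGGGGGGGGGGGGGGGGGGGwwwwwwGbbbbbb
202 bbbbbbGwwwwwGGGGGGGGGGGGGGGGGGGGGGGwwwwwGGbbbbbb
204 bbbbbbbGGwwwGGGGGGGGGGGGGGGGGGGGGGGwwwwGGbbbbbbb
206 bbbbbbbbGGwwGGGGGGGGGGGGGGGGGGGGGGGwwwGGbbbbbbbb
208 bbbbbbbbbGGGwGGGGGGGGGGGGGGGGGGGGGGwGGbbbbbbbbbb
210 bbbbbbbbbbbGGGGGGGGGGGGGGGGGGGGGGGGGbbbbbbbbbbbb
```

The peg is now well into the hole: its grey fills columns 266–288 down to the hole's near rim. I release.

```bash
python3 -m jog '[{"x":0,"y":0,"z":0,"turn":0,"fingers":6},{"x":0,"y":0,"z":0,"turn":0,"fingers":8},{"x":0,"y":0,"z":0,"turn":0,"fingers":8.5},{"x":0,"y":0,"z":0,"turn":0,"fingers":8.5},{"x":0,"y":0,"z":0,"turn":0,"fingers":8.5}]'|grep -E "t:|ee_pos|force:|open"
python3 snap.py wrist_n; python3 -m jog '[{"x":0,"y":0,"z":-2,"turn":0,"fingers":8.5},{"x":0,"y":0,"z":-3,"turn":0,"fingers":8.5},{"x":-1,"y":0,"z":-4,"turn":0,"fingers":8.5},{"x":-1,"y":0,"z":-3,"turn":0,"fingers":8.5},{"x":0,"y":0,"z":0,"turn":0,"fingers":8.5}]'|grep -E "t:|ee_pos|force:|open"
python3 snap.py wrist_o scene_o
python3 - <<'E'
from h import *; import pickle
F=np.array([.676,.0460,.115]);a=np.radians(-10); bz=np.array([-np.cos(a)*.5,-np.sin(a)*.5,.866]);bx=np.array([np.cos(a)*.866,np.sin(a)*.866,.5]); by=np.cross(bz,bx)
def bp(c,p,h): # pixel to board plane coords at height h
    r=rays(c,p); t=((F+h*bz-c[3])@bz)/(r@bz); P=c[3]+r*t[:,None]-F; return np.c_[P@bx,P@by]*1000
for n in ("wrist_o","scene_o"):
    im=cv2.imread(f"pics/{n}.png"); s=pickle.load(open(f"pics/{n}.pkl","rb")); c=cam(n.split("_")[0],s)
    q=proj(c,[F+x*bx+y*by+.012*bz for x in(.02,-.14) for y in(-.04,.04)]); x0,y0=np.maximum(q.min(0).astype(int),0);x1,y1=q.max(0).astype(int)
    m=hsv(im,(100,110,20),(125,255,255),(x0,y0,x1,y1)); b=cv2.boxPoints(cv2.minAreaRect(big(m))); ap=cv2.approxPolyDP(big(m),4,True).reshape(-1,2); print(n,ap.tolist()); print(bp(c,ap,.012).round(1).tolist())
    y=hsv(im,(18,130,60),(35,255,255),(x0,y0,x1,y1)); 
    cc=[k for k in cv2.findContours(m*0+(255-m),cv2.RETR_LIST,cv2.CHAIN_APPROX_NONE)[0] if 15<cv2.contourArea(k)<1500]
    for k in cc: (u,v),r=cv2.minEnclosingCircle(k); print((u,v),r,bp(c,[(u,v)],.012).round(1))
E
```

```text
t: 13.95
ee_pos: [0.6246, 0.0554, 0.1018]
tool_rot: [[0.985, -0.175, -0.0], [-0.175, -0.985, -0.0], [-0.0, 0.0, -1.0]]
force: [-0.6, 0.3, -0.3]
opening: 0.0852
gripper_force: 0.0
t: 14.5
ee_pos: [0.6066, 0.0595, 0.2274]
tool_rot: [[0.985, -0.174, 0.008], [-0.174, -0.985, 0.002], [0.008, -0.004, -1.0]]
force: [-0.6, -0.3, 0.3]
opening: 0.085
gripper_force: 0.0
wrist_o [[249, 101], [254, 212], [300, 213], [310, 102]]
[[20.2, 21.8], [-100.8, 24.4], [-102.2, -21.4], [19.4, -23.0]]
(278.0, 185.5) 9.34087085723877 [[-64.6   0.5]]
(278.9693908691406, 127.64286041259766) 12.030926704406738 [[-2.7 -0.2]]
scene_o [[247, 233], [255, 242], [290, 245], [281, 237], [278, 242], [276, 236]]
[[30.3, -1.3], [31.2, 43.1], [-96.3, 23.8], [-92.8, -17.6], [-58.0, 18.6], [-75.2, -17.8]]
(268.5, 239.0) 23.286361694335938 [[-31.2  10.8]]
```

The sample hangs: hole about 3 mm downhill of the peg foot, dot at (−65, 0) mm in board axes, width and length consistent with lying flat. Next I go to the gauge.

```bash
python3 -m jog '[{"x":-2.79,"y":-3.66,"z":0,"turn":0,"fingers":8.5},{"x":-2.79,"y":-3.66,"z":0,"turn":0,"fingers":8.5},{"x":-2.79,"y":-3.66,"z":0,"turn":0,"fingers":8.5},{"x":-2.79,"y":-3.66,"z":0,"turn":0,"fingers":8.5},{"x":-2.79,"y":-3.66,"z":0,"turn":0,"fingers":8.5}]'|grep -E "t:|ee_pos"
python3 -m jog '[{"x":-2.79,"y":-3.66,"z":0,"turn":0,"fingers":8.5},{"x":0,"y":0,"z":0,"turn":-0.119,"fingers":8.5},{"x":0,"y":0,"z":0,"turn":-0.119,"fingers":8.5},{"x":0,"y":0,"z":0,"turn":-0.119,"fingers":8.5},{"x":0,"y":0,"z":0,"turn":0,"fingers":8.5}]'
python3 snap.py wrist_p
python3 - <<'E'
from h import *; import pickle
im=cv2.imread("pics/wrist_p.png"); s=pickle.load(open("pics/wrist_p.pkl","rb")); c=cam("wrist",s)
hs=cv2.cvtColor(im,cv2.COLOR_BGR2HSV); roi=(200,80,360,330)
o=hsv(im,(2,120,30),(16,255,255),roi); k=big(o); print("orange",cv2.boundingRect(k),cv2.contourArea(k))
ap=cv2.approxPolyDP(cv2.convexHull(k),3,True).reshape(-1,2); print(ap.tolist()); print("at .132",plane(c,ap,.132)[:,:2].round(4).tolist())
e=s["ee_pos"]; print("tool",[((P-e)@s["tool_rot"]).round(3)[:2].tolist() for P in plane(c,ap,.132)])
ins=[q for q in cv2.findContours(o,cv2.RETR_CCOMP,cv2.CHAIN_APPROX_NONE)[0] if 30<cv2.contourArea(q)]
for q in ins: r=cv2.minAreaRect(q); print("cont",np.round(r[0],1),np.round(r[1],1),round(r[2],1),plane(c,[r[0]],.132).round(4))
d=hsv(im,(0,0,0),(180,255,75),(190,60,370,330))|o; k=big(d); r=cv2.boxPoints(cv2.minAreaRect(k)); print("dark",r.round().tolist(),plane(c,r,.01)[:,:2].round(4).tolist())
E
```

```text
t: 15.1
ee_pos: [0.4982, 0.2645, 0.2205]
tool_rot: [[0.985, -0.175, -0.002], [-0.175, -0.985, -0.001], [-0.001, 0.002, -1.0]]
t: 15.6
ee_pos: [0.4781, 0.3042, 0.2204]
tool_rot: [[0.983, 0.182, -0.002], [0.182, -0.983, -0.002], [-0.002, 0.001, -1.0]]
force: [-0.2, -1.0, 0.3]
opening: 0.085
gripper_force: 0.0
orange (250, 164, 38, 62) 2100.0
[[283, 164], [286, 219], [280, 225], [254, 225], [250, 219], [250, 184], [257, 164]]
at .132 [[0.5138, 0.3058], [0.4706, 0.2951], [0.4647, 0.2989], [0.4609, 0.3195], [0.4654, 0.3235], [0.4938, 0.3281], [0.5102, 0.3253]]
tool [[0.036, 0.005], [-0.009, 0.008], [-0.014, 0.003], [-0.014, -0.018], [-0.009, -0.021], [0.02, -0.021], [0.036, -0.015]]
cont [234.5 304. ] [69. 50.] 0.0 [[0.3846 0.3245 0.132 ]]
cont [207.5 290.5] [6.7 9.4] 26.6 [[0.3937 0.3494 0.132 ]]
cont [268.5 194.5] [61. 37.] 90.0 [[0.4881 0.3125 0.132 ]]
cont [268. 206.] [22. 28.] 0.0 [[0.4787 0.3112 0.132 ]]
dark [[232.0, 225.0], [232.0, 124.0], [311.0, 124.0], [311.0, 225.0]] [[0.4098, 0.3455], [0.5253, 0.362], [0.5409, 0.278], [0.4269, 0.2531]]
```

The gauge's top is centred at wrist pixel (268,205), i.e. world about (0.479,0.311), square to the tool. I align, descend and grip.

```bash
python3 -m jog '[{"x":0.22,"y":-0.67,"z":1,"turn":0,"fingers":8.5},{"x":0,"y":0,"z":4,"turn":0,"fingers":8.5},{"x":0,"y":0,"z":4,"turn":0,"fingers":8.5},{"x":0,"y":0,"z":4,"turn":0,"fingers":8.5},{"x":0,"y":0,"z":2.4,"turn":0,"fingers":8.5}]'|grep -E "t:|ee_pos|force:"
python3 -m jog '[{"x":0,"y":0,"z":1,"turn":0,"fingers":6},{"x":0,"y":0,"z":0,"turn":0,"fingers":5},{"x":0,"y":0,"z":0,"turn":0,"fingers":4},{"x":0,"y":0,"z":0,"turn":0,"fingers":3.5}]'|grep -E "t:|ee_pos|force:|open"
python3 -m jog '[{"x":0,"y":0,"z":0,"turn":0,"fingers":2},{"x":0,"y":0,"z":0,"turn":0,"fingers":2},{"x":0,"y":0,"z":0,"turn":0,"fingers":2}]'|grep -E "t:|ee_pos|force|open"
```

```text
t: 16.15
ee_pos: [0.4781, 0.31, 0.0637]
tool_rot: [[0.984, 0.177, -0.003], [0.177, -0.984, -0.003], [-0.004, 0.002, -1.0]]
force: [-0.1, 0.6, 0.1]
gripper_force: 0.0
t: 16.55
ee_pos: [0.4803, 0.3123, 0.0593]
tool_rot: [[0.984, 0.18, 0.002], [0.18, -0.984, 0.002], [0.002, -0.001, -1.0]]
force: [-0.8, -0.6, -0.1]
opening: 0.0352
gripper_force: 0.0
t: 16.85
ee_pos: [0.4803, 0.3122, 0.0593]
tool_rot: [[0.984, 0.18, 0.002], [0.18, -0.984, 0.002], [0.002, -0.002, -1.0]]
force: [-1.7, 1.0, 5.7]
opening: 0.0273
gripper_force: 59.4
```

```bash
python3 -m jog '[{"x":0,"y":0,"z":-0.7,"turn":0,"fingers":2},{"x":0,"y":0,"z":-1,"turn":0,"fingers":2},{"x":0,"y":0,"z":-0.5,"turn":0,"fingers":2},{"x":0,"y":0,"z":0,"turn":0,"fingers":2},{"x":0,"y":0,"z":0,"turn":0,"fingers":2}]'|grep -E "t:|ee_pos|force|open"
python3 -m jog '[{"x":-0.2,"y":0,"z":0,"turn":0,"fingers":2},{"x":0,"y":0,"z":0,"turn":0,"fingers":2}]'|grep -E "t:|ee_pos|force:|open"
python3 -m jog '[{"x":-0.3,"y":0,"z":0,"turn":0,"fingers":2},{"x":0,"y":0,"z":0,"turn":0,"fingers":2}]'|grep -E "t:|ee_pos|force:|open"
python3 -m jog '[{"x":-0.3,"y":0,"z":0,"turn":0,"fingers":2},{"x":0,"y":0,"z":0,"turn":0,"fingers":2}]'|grep -E "t:|ee_pos|force:|open"
```

```text
t: 17.35
ee_pos: [0.4794, 0.3114, 0.0799]
tool_rot: [[0.984, 0.18, 0.0], [0.18, -0.984, 0.0], [0.0, -0.0, -1.0]]
force: [0.5, -0.4, -1.8]
opening: 0.0273
gripper_force: 59.2
t: 17.55
ee_pos: [0.4782, 0.3112, 0.0798]
tool_rot: [[0.984, 0.18, 0.001], [0.18, -0.984, 0.0], [0.001, -0.0, -1.0]]
force: [3.3, -0.9, -2.6]
opening: 0.0276
gripper_force: 59.3
t: 17.75
ee_pos: [0.476, 0.311, 0.0803]
tool_rot: [[0.984, 0.181, 0.003], [0.181, -0.984, 0.001], [0.003, -0.0, -1.0]]
force: [7.4, -0.9, -2.1]
opening: 0.0273
gripper_force: 59.3
t: 17.95
ee_pos: [0.4736, 0.3108, 0.0807]
tool_rot: [[0.983, 0.181, 0.003], [0.181, -0.983, 0.001], [0.004, -0.001, -1.0]]
force: [8.6, -0.6, -1.4]
opening: 0.0275
gripper_force: 59.5
```

The gauge pivots in the grip against the pocket wall at a steady ~8 N. I continue to about 30°.

```bash
python3 -m jog '[{"x":-0.6,"y":0,"z":0,"turn":0,"fingers":2},{"x":-0.6,"y":0,"z":0,"turn":0,"fingers":2},{"x":-0.6,"y":0,"z":0,"turn":0,"fingers":2},{"x":0,"y":0,"z":0,"turn":0,"fingers":2}]'|grep -E "t:|ee_pos|force:|open"
python3 -m jog '[{"x":-0.5,"y":0,"z":0,"turn":0,"fingers":2},{"x":-0.5,"y":0,"z":0,"turn":0,"fingers":2},{"x":0,"y":0,"z":0,"turn":0,"fingers":2},{"x":0,"y":0,"z":0,"turn":0,"fingers":2}]'|grep -E "t:|ee_pos|force|open"
python3 snap.py scene_q top_q wrist_q
python3 - <<'E'
from h import *; import pickle
for n in ("scene_q","top_q"):
    im=cv2.imread(f"pics/{n}.png"); c=cam(n.split("_")[0]); o=hsv(im,(3,140,40),(16,255,255),(340,215,430,310) if n[0]=="s" else (140,190,230,270))
    k=big(o); print(n,cv2.boundingRect(k),cv2.boxPoints(cv2.minAreaRect(k)).round(1).tolist()); print([x.tolist() for x in cv2.approxPolyDP(k,2,True).reshape(-1,2)])
E
```

```text
t: 18.35
ee_pos: [0.4557, 0.308, 0.0813]
tool_rot: [[0.983, 0.181, 0.004], [0.181, -0.983, 0.003], [0.004, -0.002, -1.0]]
force: [6.4, -0.0, 2.3]
opening: 0.0275
gripper_force: 59.8
t: 18.75
ee_pos: [0.4457, 0.3063, 0.0808]
tool_rot: [[0.983, 0.181, 0.003], [0.181, -0.983, 0.002], [0.003, -0.002, -1.0]]
force: [7.0, 0.4, 0.5]
opening: 0.0275
gripper_force: 59.5
scene_q (379, 235, 23, 42) [[378.1000061035156, 272.70001220703125], [391.1000061035156, 233.6999969482422], [405.20001220703125, 238.39999389648438], [392.20001220703125, 277.3999938964844]]
[[395, 235], [390, 237], [379, 270], [388, 276], [393, 274], [399, 256], [401, 238]]
top_q (175, 242, 6, 5) [[175.0, 246.0], [179.5, 241.5], [181.0, 243.0], [176.5, 247.5]]
[[180, 242], [175, 246]]
```

```bash
python3 -m jog '[{"x":0.1,"y":0,"z":-2,"turn":0,"fingers":2},{"x":0,"y":0,"z":-4,"turn":0,"fingers":2},{"x":0,"y":0,"z":-4,"turn":0,"fingers":2},{"x":0,"y":0,"z":0,"turn":0,"fingers":2},{"x":0,"y":0,"z":0,"turn":0,"fingers":2}]'|grep -E "t:|ee_pos|force|open"
python3 snap.py scene_r wrist_r; python3 -c "
import cv2,numpy as np
a=cv2.resize(cv2.imread('pics/scene_r.png')[170:290,340:440],(400,480),interpolation=cv2.INTER_CUBIC)
b=cv2.resize(cv2.imread('pics/scene_r.png')[200:300,225:325],(400,400),interpolation=cv2.INTER_CUBIC)
b=np.vstack([b,b[:80]*0]);cv2.imwrite('pics/m6.png',np.hstack([a,b]))"
```

```text
t: 19.4
ee_pos: [0.4448, 0.3053, 0.1803]
tool_rot: [[0.984, 0.18, 0.0], [0.18, -0.984, 0.002], [0.0, -0.001, -1.0]]
force: [-0.5, 0.7, -2.5]
opening: 0.0269
gripper_force: 59.8
```

View pics/m6.png

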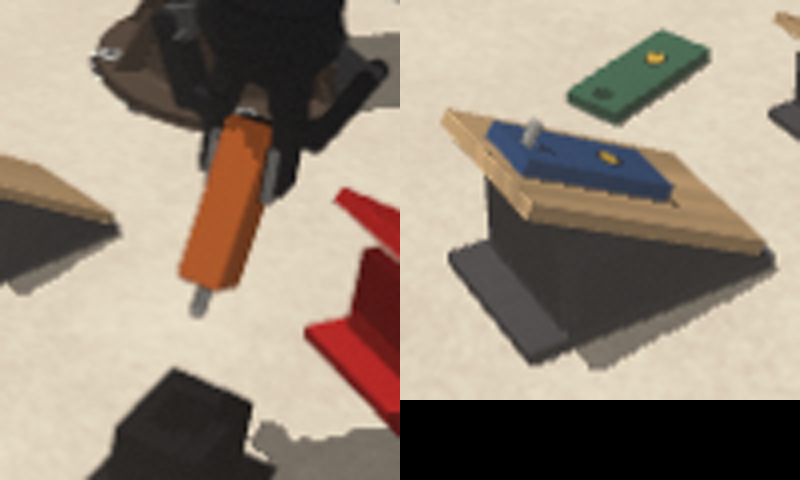

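The last view shows the blue sample flat on the board with the peg through its hole. The gauge is held tilted: left edge of its bright face from (395.5,199.5) to (385,239), tip end at about (389,248.5). Next I work out tilt and tip position.

Run:
```python
from h import *; import pickle
s=pickle.load(open("pics/scene_r.pkl","rb")); R=s["tool_rot"]; e=s["ee_pos"]; c=cam("scene"); im=cv2.imread("pics/scene_r.png")
def pl(p,y):  # ray ∩ tool plane y
    r=rays(c,[p])[0]; t=((e-c[3])@R[:,1]+y)/(r@R[:,1]); return (c[3]+t*r-e)@R*1000
print("tip",pl((389.2,247.8),0).round(1))
a=pl((395.5,199.5),.014);b=pl((385,238.75),.014); print(a,b,"tilt",np.degrees(np.arctan2(b[0]-a[0],b[2]-a[2])))
# edge fit: leftmost orange per row
o=hsv(im,(3,140,60),(16,255,255),(375,195,412,250)); pts=np.array([[np.where(o[r])[0].min(),r] for r in range(203,236) if o[r].any()],float)
vx,vy,x0,y0=cv2.fitLine(pts.astype(np.float32),cv2.DIST_HUBER,0,.01,.01).ravel(); f=lambda r:(x0+(r-y0)*vx/vy,r)
a=pl(f(204),.014);b=pl(f(235),.014); print("fit tilt",np.degrees(np.arctan2(b[0]-a[0],b[2]-a[2])),a.round(1),b.round(1))
# grey tip pixels
hs=cv2.cvtColor(im,cv2.COLOR_BGR2HSV)
for r in range(236,254): print(r,"".join("o" if h<17 and sa>140 else ("G" if sa<45 and v<190 else ".") for h,sa,v in hs[r,378:405].astype(int)))
```

```text
tip [38.6  0.  39. ]
[ 10.00653083  14.         -74.00173482] [37.63492208 14.         19.63626162] tilt 16.43897629516101
fit tilt 21.2333387277638 [  7.7  14.  -61. ] [35.3 14.  10.2]
236 .......oooooooooooooooo....
237 .......oooooooooooooooo....
238 .......ooooooooooooooo.....
239 ........oooooooooooooo.....
240 ...........oooooooooo......
241 .............oooooo........
242 ...........GG..............
243 ..........GGGGG............
244 ..........GGGGG............
245 ..........GGGG.............
246 .........GGGGG.............
247 .........GGGGG.............
248 .........GGGG..............
249 ..........GGG..............
250 ...........................
251 ...........................
252 ...........................
253 ...........................
```

Run:
```python
from h import *; import pickle
s=pickle.load(open("pics/scene_r.pkl","rb")); R=s["tool_rot"]; e=s["ee_pos"]; c=cam("scene")
for th in (18,24,30):
    a=np.radians(th); d=np.array([np.sin(a),0,np.cos(a)]); n=np.array([np.cos(a),0,-np.sin(a)]); y=np.array([0,1,0]); G=np.array([0,0,-46])
    P=[G+70*d+i*18*n+j*14*y for i,j in((1,1),(1,-1),(-1,-1),(-1,1))]+[G-30*d+18*n+14*y,G-30*d+18*n-14*y,G+92*d]
    print(th,dict(zip("+x-y +x+y -x+y -x-y top+x-y top+x+y tip".split(),proj(c,[e+R@(p/1000) for p in P]).round(1).tolist())))
```

```text
18 {'+x-y': [385.0, 237.4], '+x+y': [396.0, 241.7], '-x+y': [401.8, 238.8], '-x-y': [391.0, 234.6], 'top+x-y': [396.3, 196.8], 'top+x+y': [407.8, 200.7], 'tip': [391.0, 246.6]}
24 {'+x-y': [384.0, 237.0], '+x+y': [395.1, 241.4], '-x+y': [400.4, 239.9], '-x-y': [389.7, 235.7], 'top+x-y': [397.0, 195.9], 'top+x+y': [408.5, 199.8], 'tip': [389.5, 247.2]}
30 {'+x-y': [383.1, 236.4], '+x+y': [394.2, 240.8], '-x+y': [399.2, 240.8], '-x-y': [388.3, 236.6], 'top+x-y': [397.7, 195.2], 'top+x+y': [409.2, 199.0], 'tip': [388.0, 247.5]}
```

Run:
```python
from h import *; import pickle
s=pickle.load(open("pics/wrist_r.pkl","rb")); R=s["tool_rot"]; e=s["ee_pos"]; c=cam("wrist",s); im=cv2.imread("pics/wrist_r.png"); hs=cv2.cvtColor(im,cv2.COLOR_BGR2HSV)
for r in range(130,330,5): print(r,"".join("o" if h<17 and sa>140 else ("G" if sa<50 and v<175 else ".") for h,sa,v in hs[r,240:316:2].astype(int)))
for th in (18,22,26,30):
    a=np.radians(th); d=np.array([np.sin(a),0,np.cos(a)]); n=np.array([np.cos(a),0,-np.sin(a)]); G=np.array([0,0,-46])
    print(th,proj(c,[e+R@(p/1000) for p in (G+92*d,G+75*d,G+70*d+18*n,G-30*d+18*n,G-30*d-18*n)]).round(1).tolist())
```

```text
130 G..GGGG...GGGG.GGG.G..GGGGG.G.G.GGGGGG
135 ..GG.G.G...G....G........G....GGG.GG..
140 ..GGGGGGG..G.GG.G.GG.GG......GGGGGGG..
145 ...GGG.G........GG............G...GG..
150 ........G.......G.G..........G..GGG...
155 .G.....G........G.............G.G.....
160 ...G....G..........o...o..............
165 ........ooooooooo....ooooooooo..GGG...
170 ......oooooooooooooooooooooooooo.G....
175 .....oooooooooooooooooooooooooooo.....
180 .....ooooooooooooooooooooooooooooG..G.
185 .....oooooooooooooooooooooooooooo.....
190 .....oooooooooooooooooooooooooooo.....
195 .....ooooooooooooooooooooooooooooo....
200 .....ooooooooooooooooooooooooooooo....
205 .....oooooooooooooooooooooooooooo.....
210 ....ooooooooooooooooooooooooooooo.....
215 ....oooooooooooooooooooooooooooooo....
220 ....oooooooooooooooooooooooooooooo....
225 ....oooooooooooooooooooooooooooooo....
230 ....oooooooooooooooooooooooooooooo....
235 ....ooooooooooooooooooooooooooooooo...
240 ...oooooooooooooooooooooooooooooooo...
245 ...oooooooooooooooooooooooooooooooo...
250 ...oooooooooooooooooooooooooooooooo...
255 ...oooooooooooooooooo
[... 255 characters left out ...]
oooooooooooooooooooo
290 oooooooooooooooooooooooooooooooooooooo
295 oooooooooooooooooooooooooooooooooooooo
300 oooooooooooooooooooooooooooooooooooooo
305 oooooooooooooooooooooooooooooooooooooo
310 oooooooooooooooooooooooooooooooooooooo
315 oooooooooooooooooooooooooooooooooooooo
320 oooooooooooooooooooooooooooooooooooooo
325 oooooooooooooooooooooooooooooooooooooo
18 [[276.5, 188.2], [276.5, 203.4], [276.4, 181.9], [275.8, 343.8], [276.0, 397.0]]
22 [[276.5, 179.7], [276.4, 196.3], [276.4, 175.6], [275.8, 350.8], [276.0, 396.1]]
26 [[276.5, 171.3], [276.4, 189.3], [276.4, 169.5], [275.8, 357.6], [276.0, 394.7]]
30 [[276.5, 163.0], [276.4, 182.4], [276.4, 163.6], [275.8, 363.9], [276.0, 392.9]]
```

Tilt reads about 27–28° from the wrist view (handle's lower edge at row 166, tip reaching row ~160), in agreement with the pocket geometry. I carry it to above the dot, staying high.

```bash
python3 -m jog '[{"x":0,"y":0,"z":0,"turn":0.119,"fingers":2},{"x":0,"y":0,"z":0,"turn":0.119,"fingers":2},{"x":0,"y":0,"z":0,"turn":0.119,"fingers":2},{"x":2.54,"y":3.59,"z":0,"turn":0,"fingers":2},{"x":2.54,"y":3.59,"z":0,"turn":0,"fingers":2}]'|grep -E "t:|ee_pos"
python3 -m jog '[{"x":2.54,"y":3.59,"z":0,"turn":0,"fingers":2},{"x":2.54,"y":3.59,"z":0,"turn":0,"fingers":2},{"x":2.54,"y":3.59,"z":0,"turn":0,"fingers":2},{"x":2.54,"y":3.59,"z":0,"turn":0,"fingers":2},{"x":0,"y":0,"z":0,"turn":0,"fingers":2}]'|grep -E "t:|ee_pos"
python3 -m jog '[{"x":0,"y":0,"z":0,"turn":0,"fingers":2},{"x":0,"y":0,"z":0,"turn":0,"fingers":2}]'
python3 snap.py wrist_t scene_t top_t
python3 - <<'E'
from h import *; import pickle
F=np.array([.676,.0460,.115]);a=np.radians(-10); bz=np.array([-np.cos(a)*.5,-np.sin(a)*.5,.866]);bx=np.array([np.cos(a)*.866,np.sin(a)*.866,.5]); by=np.cross(bz,bx)
s=pickle.load(open("pics/wrist_t.pkl","rb")); R=s["tool_rot"]; e=s["ee_pos"]; c=cam("wrist",s); im=cv2.imread("pics/wrist_t.png"); hs=cv2.cvtColor(im,cv2.COLOR_BGR2HSV)
y=hsv(im,(20,130,60),(35,255,255),(200,20,360,260)); k=big(y); M=cv2.moments(k); print("dot px",M["m10"]/M["m00"],M["m01"]/M["m00"],cv2.boundingRect(k),"pred",proj(c,F-.0675*bx+.012*bz))
for r in range(100,180,2): print(r,"".join("o" if h<17 and sa>140 else "y" if 18<h<35 and sa>130 else "b" if 95<h<130 and sa>90 else ("G" if sa<60 else ".") for h,sa,v in hs[r,240:316:2].astype(int)))
E
```

```text
t: 20.0
ee_pos: [0.4817, 0.2248, 0.178]
tool_rot: [[0.985, -0.173, -0.003], [-0.173, -0.985, -0.002], [-0.002, 0.003, -1.0]]
t: 20.5
ee_pos: [0.5577, 0.062, 0.1777]
tool_rot: [[0.984, -0.179, -0.004], [-0.179, -0.984, -0.002], [-0.003, 0.003, -1.0]]
t: 20.7
ee_pos: [0.5567, 0.0666, 0.1787]
tool_rot: [[0.985, -0.175, -0.002], [-0.175, -0.985, -0.001], [-0.002, 0.001, -1.0]]
force: [-0.8, -0.0, -1.8]
opening: 0.0276
gripper_force: 60.1
dot px 275.1201320132013 133.71419141914188 (265, 125, 21, 18) pred [[275.77384994 136.02177715]]
100 bbbbbbbbbbbbbbbbbbbbbbbbbbbbbbbbbbbbG.
102 bbbbbbbbbbbbbbbbbbbbbbbbbbbbbbbbbbbb..
104 bbbbbbbbbbbbbbbbbbbbbbbbbbbbbbbbbbbb..
106 bbbbbbbbbbbbbbbbbbbbbbbbbbbbbbbbbbbb..
108 bbbbbbbbbbbbbbbbbbbbbbbbbbbbbbbbbbbb..
110 .bbbbbbbbbbbbbbbbbbbbbbbbbbbbbbbbbbb..
112 GbbbbbbbbbbbbbbbbbbbbbbbbbbbbbbbbbbG..
114 GbbbbbbbbbbbbbbbbbbbbbbbbbbbbbbbbbbG..
116 GbbbbbbbbbbbbbbbbbbbbbbbbbbbbbbbbbbG..
118 GbbbbbbbbbbbbbbbbbbbbbbbbbbbbbbbbbbG..
120 GbbbbbbbbbbbbbbbbbbbbbbbbbbbbbbbbbbG..
122 Gbbbbbbbbbbbbbbbbbbbbbbbbbbbbbbbbbb...
124 GbbbbbbbbbbbbbbbbG.bbbbbbbbbbbbbbbb...
126 .
[... 455 characters left out ...]
bbbbbbbb....
148 .Gbbbbbbbbbbbbbbbbbbbbbbbbbbbbbbbb....
150 ..bbbbbbbbbbbbbbbbbbbbbbbbbbbbbbb.....
152 ..bbbbbbbbbbbbbbbbbbbbbbbbbbbbbbb.....
154 ..bbbbbbbbbbbbbbbbbbbbbbbbbbbbbbbG....
156 ..bbbbbbbbbbbbbbbbbbbbbbbbbbbbbbbG....
158 ...bbbbbbbbbbbbbbbbbbbbbbbbbbbbbbG....
160 ...bbbbbbbbbbbbbbbbbbbbbbbbbbbbbbG....
162 ..GbbbbbbbbbbbbbbbbbbbbbbbbbbbbbbG....
164 ..GbbbbbbbbbbbbbbGGGGbbbbbbbbbbbb.....
166 ..Gbbbb.oooooooooooooooooooooo.bb.....
168 ..Gbbb.oooooooooooooooooooooooo.b.....
170 ..Gbbb.ooooooooooooooooooooooooo......
172 ..GbbbooooooooooooooooooooooooooG.....
174 ....G.oooooooooooooooooooooooooo......
176 .....oooooooooooooooooooooooooooo.....
178 .....oooooooooooooooooooooooooooo.....
```

The dot is at wrist (275,134), the tip just peeks past the handle's edge at (277,163.5), and the sample hangs straight. I approach to about 15 mm off the dot and measure again.

```bash
python3 -m jog '[{"x":0.35,"y":-0.05,"z":1.8,"turn":0,"fingers":2},{"x":0.36,"y":-0.05,"z":1.8,"turn":0,"fingers":2},{"x":0,"y":0,"z":0,"turn":0,"fingers":2},{"x":0,"y":0,"z":0,"turn":0,"fingers":2},{"x":0,"y":0,"z":0,"turn":0,"fingers":2}]'|grep -E "t:|ee_pos|force:"
python3 snap.py wrist_u scene_u top_u
cat > w.py <<'E'
from h import *; import pickle,sys
n=sys.argv[1]
F=np.array([.676,.0460,.115]);a=np.radians(-10); bz=np.array([-np.cos(a)*.5,-np.sin(a)*.5,.866]);bx=np.array([np.cos(a)*.866,np.sin(a)*.866,.5])
s=pickle.load(open(f"pics/wrist_{n}.pkl","rb")); R=s["tool_rot"]; e=s["ee_pos"]; c=cam("wrist",s); im=cv2.imread(f"pics/wrist_{n}.png"); hs=cv2.cvtColor(im,cv2.COLOR_BGR2HSV)
print(e.round(4),s["force"].round(1))
y=hsv(im,(20,130,60),(35,255,255),(200,20,360,260)); k=big(y); M=cv2.moments(k); p=(M["m10"]/M["m00"],M["m01"]/M["m00"]); print("dot px",p,cv2.boundingRect(k),"pred",proj(c,F-.066*bx+.012*bz).round(1))
r=rays(c,[p])[0]; t=((F+.012*bz-c[3])@bz)/(r@bz); D=c[3]+t*r; print("dot tool mm",((D-e)@R*1000).round(1),"world",D.round(4),"board",((D-F)@bx*1000).round(1))
b=k.min(0)[0][1]
for r in range(b-6,176,2): print(r,"".join("o" if h<17 and sa>140 else "y" if 18<h<35 and sa>130 else "b" if 95<h<130 and sa>90 else ("G" if sa<60 else ".") for h,sa,v in hs[r,246:308:2].astype(int)))
E
python3 w.py u
python3 - <<'E'
from h import *
im=cv2.imread("pics/scene_u.png"); hs=cv2.cvtColor(im,cv2.COLOR_BGR2HSV)
for r in range(200,262,2): print(r,"".join("o" if h<17 and sa>150 else "y" if 18<h<35 and sa>150 else "b" if 95<h<130 and sa>90 else ("#" if v<70 else "G" if sa<50 else ".") for h,sa,v in hs[r,240:320].astype(int)))
E
```

```text
t: 21.35
ee_pos: [0.5651, 0.0667, 0.1449]
tool_rot: [[0.985, -0.174, 0.001], [-0.174, -0.985, 0.0], [0.001, -0.001, -1.0]]
force: [-1.0, -0.4, -1.3]
gripper_force: 60.1
[0.5651 0.0667 0.1449] [-1.  -0.4 -1.3]
dot px (277.7550911039657, 151.88906752411575) (267, 143, 23, 19) pred [[278.2 152.5]]
dot tool mm [50.1  0.8 52.3] world [0.6143 0.0572 0.0926] board -65.5
137 bbbbbbbbbbbbbbbbbbbbbbbbbbbbbbb
139 bbbbbbbbbbbbbbbbbbbbbbbbbbbbbbb
141 bbbbbbbbbbbbbbbb.bbbbbbbbbbbbbb
143 bbbbbbbbbbbbb.yyyyyGbbbbbbbbbbb
145 bbbbbbbbbbb.yyyyyyyyybbbbbbbbbb
147 bbbbbbbbbb.yyyyyyyyyy.bbbbbbbbb
149 bbbbbbbbbb.yyyyyyyyyyyGbbbbbbbb
151 bbbbbbbbbb.yyyyyyyyyyy.bbbbbbbb
153 bbbbbbbbbbyyyyyyyyyyyyGbbbbbbbb
155 bbbbbbbbbb.yyyyyyyyyyy.bbbbbbbb
157 bbbbbbbbbbbyyyyyyyyyy.bbbbbbbbb
159 bbbbbbbbbbb.yyyyyyyy.bbbbbbbbbb
161 bbbbbbbbbbbbbG.yyy.bbbbbbbbbbbb
163 bbbbbbbbbbbbbbb.Gbbbbbbbbbbbbbb
165 bbbbb......................bbbb
167 bbb.oooooooooooooooooooooooo.bb
169 bbb.oooooooooooooooooooooooo.bb
171 bb.oooooooooooooooooooooooooo.b
173 b.Goooooooooooooooooooooooooo.b
175 b.Goooooooooooooooooooooooooo.b
200 GGGGGGGGGG
[... 1920 characters left out ...]
GGGGGGGGGGGGGGGGGGGG
246 GGGGGGG#.....................GG.....b.bbbb.bbbbbbbb.#.........GGGGGGGGGGGGGGGGGG
248 GGGGGGG###..............................GGG....bbbb.G...........GGGGGGGGGGGGGGGG
250 GGGGGGG#####.......................................................GGGGGGGGGGGGG
252 GGGGGGG######........................................................GGGGGGGGGGG
254 GGGGGGG########........................................................GGGGGGGGG
256 GGGGGGGG################.................................................GGGGGGG
258 GGGGGGGG#############################......................................GGGGG
260 GGGGGGGG###########################################..........................GGG
```

```bash
cat > avg.py <<'E'
from h import *
S=[]
for i in range(8): eyes.grab_frame("wrist"); S.append(get_state())
f=np.array([s["force"] for s in S]); n=np.array([-.4924,.0868,.866])
print("F mean",f.mean(0).round(2),"along normal",(f@n).mean().round(2),"sd",(f@n).std().round(2),"t",S[-1]["t"],"ee",np.mean([s["ee_pos"] for s in S],0).round(4))
E
python3 -m jog '[{"x":0.25,"y":0.03,"z":0.6,"turn":0,"fingers":2},{"x":0.24,"y":0,"z":0.6,"turn":0,"fingers":2},{"x":0,"y":0,"z":0,"turn":0,"fingers":2},{"x":0,"y":0,"z":0,"turn":0,"fingers":2},{"x":0,"y":0,"z":0,"turn":0,"fingers":2}]'|grep -E "t:|ee_pos|force:"
python3 avg.py; python3 snap.py wrist_v; python3 w.py v
```

```text
t: 22.0
ee_pos: [0.5695, 0.0649, 0.1318]
tool_rot: [[0.985, -0.175, -0.0], [-0.175, -0.985, -0.0], [-0.0, 0.0, -1.0]]
force: [-0.4, 1.0, -1.5]
gripper_force: 60.1
F mean [ 0.    0.42 -2.02] along normal -1.71 sd 0.53 t 22.4 ee [0.5695 0.065  0.1319]
[0.5694 0.065  0.1319] [-0.5  0.9 -1.4]
dot px (276.037037037037, 159.4645061728395) (264, 153, 25, 13) pred [[276.7 163. ]]
dot tool mm [47.5 -0.2 38.1] world [0.6162 0.0569 0.0938] board -63.2
147 bbbbbbbbbbbbbbbbbbbbbbbbbbbbbbb
149 bbbbbbbbbbbbbbbbbbbbbbbbbbbbbbb
151 bbbbbbbbbbbbbbbbbbbbbbbbbbbbbbb
153 bbbbbbbbbbbbG.yyy...bbbbbbbbbbb
155 bbbbbbbbbb.yyyyyyyyy.bbbbbbbbbb
157 bbbbbbbbb.yyyyyyyyyyy.bbbbbbbbb
159 bbbbbbbbb.yyyyyyyyyyyobbbbbbbbb
161 bbbbbbbbbyyyyyyyyyyyyybbbbbbbbb
163 bbbbbbbbbyyyyyyyyyyyyybbbbbbbbb
165 bbbbb....oyyyyo..o.yyoo....bbbb
167 bbb.oooooooooooooooooooooooo.bb
169 bbb.ooooooooooooooooooooooooobb
171 bb.oooooooooooooooooooooooooo.b
173 bb.oooooooooooooooooooooooooo.b
175 b.GooooooooooooooooooooooooooGb
```

```bash
python3 -m jog '[{"x":0.1,"y":-0.04,"z":0.17,"turn":0,"fingers":2},{"x":0,"y":0,"z":0,"turn":0,"fingers":2},{"x":0,"y":0,"z":0,"turn":0,"fingers":2}]'|grep -E "force:"; python3 avg.py
python3 -m jog '[{"x":0.1,"y":0,"z":0.17,"turn":0,"fingers":2},{"x":0,"y":0,"z":0,"turn":0,"fingers":2},{"x":0,"y":0,"z":0,"turn":0,"fingers":2}]'|grep -E "force:"; python3 avg.py
python3 -m jog '[{"x":0.1,"y":0,"z":0.17,"turn":0,"fingers":2},{"x":0,"y":0,"z":0,"turn":0,"fingers":2},{"x":0,"y":0,"z":0,"turn":0,"fingers":2}]'|grep -E "force:"; python3 avg.py;  python3 snap.py wrist_w; python3 w.py w|head -14
```

```text
force: [-0.4, -0.7, -0.7]
gripper_force: 60.2
F mean [-0.29  0.11 -0.7 ] along normal -0.46 sd 0.56 t 23.15 ee [0.5705 0.0652 0.1302]
force: [-0.5, 0.4, -0.4]
gripper_force: 60.3
F mean [-1.06  0.37 -0.55] along normal 0.08 sd 0.42 t 23.85 ee [0.5714 0.065  0.1284]
force: [-1.4, -0.5, 0.4]
gripper_force: 60.3
F mean [-1.68  0.58 -0.46] along normal 0.48 sd 0.75 t 24.55 ee [0.5723 0.0648 0.1267]
[0.5723 0.0648 0.1267] [-1.9  1.2 -1.7]
dot px (276.7733333333333, 162.63238095238094) (267, 159, 21, 7) pred [[277.2 169.2]]
dot tool mm [46.7  0.2 31.7] world [0.6182 0.0565 0.095 ] board -60.9
153 bbbbbbbbbbbbbbbbbbbbbbbbbbbbbbb
155 bbbbbbbbbbbbbbbbbbbbbbbbbbbbbbb
157 bbbbbbbbbbbbbbbbbbbbbbbbbbbbbbb
159 bbbbbbbbbbbb..yyy...bbbbbbbbbbb
161 bbbbbbbbbb..yyyyyyyy.bbbbbbbbbb
163 bbbbbbbbbboyyyyyyyyyy.bbbbbbbbb
165 bbbbb....o.yyyyyyyyyyo.....bbbb
167 bbb.oooooooooooooooooooooooo.bb
169 bbb.oooooooooooooooooooooooo.bb
171 bb.oooooooooooooooooooooooooo.b
173 bbGoooooooooooooooooooooooooo.b
```

Contact was found: normal force rises about 1.25, 1.8, 2.2 N above the baseline, matching roughly 1, 3 and 5 mm of plunger. Before settling, I refine the tilt estimate from the scene views with a sub-pixel edge fit.

```bash
python3 snap.py scene_w
python3 - <<'E'
from h import *; import pickle
c=cam("scene")
def edge(n,r0,r1,c0,c1,side):
    s=pickle.load(open(f"pics/{n}.pkl","rb")); R=s["tool_rot"]; e=s["ee_pos"]; im=cv2.imread(f"pics/{n}.png").astype(float); q=im[...,2]-im[...,0]
    pts=[]
    for r in range(r0,r1):
        v=q[r,c0:c1]; hi=np.percentile(v,90); lo=np.median(v[:3]); th=(hi+lo)/2; i=np.argmax(v>th); 
        if i>0: pts.append((c0+i-1+(th-v[i-1])/(v[i]-v[i-1]),r))
    pts=np.array(pts); P=[]
    p=np.polyfit(pts[:,1],pts[:,0],1); p=np.polyfit(*(lambda m:(pts[m,1],pts[m,0]))(abs(np.polyval(p,pts[:,1])-pts[:,0])<.6),1)
    for r in (r0,r1):
        w=rays(c,[(np.polyval(p,r),r)])[0]; t=((e-c[3])@R[:,1]+.014)/(w@R[:,1]); P.append((c[3]+t*w-e)@R*1000)
    d=P[1]-P[0]; res=pts[:,0]-np.polyval(p,pts[:,1]); print(n,"tilt",np.degrees(np.arctan2(d[0],d[2])).round(1),"slope",p[0].round(3),"res",res.std().round(2),P[0].round(1),P[1].round(1))
edge("scene_r",203,236,375,402,0)
edge("scene_u",200,222,268,292,0)
im=cv2.imread("pics/scene_w.png"); hs=cv2.cvtColor(im,cv2.COLOR_BGR2HSV); o=hsv(im,(3,150,60),(16,255,255),(250,190,330,260)); b=cv2.boundingRect(big(o)); print(b)
edge("scene_w",b[1]+2,b[1]+b[3]-9,b[0]-8,b[0]+b[2]-3,0)
E
```

```text
scene_r tilt 24.2 slope -0.318 res 0.11 [  9.1  14.  -64.3] [42.2 14.   9.3]
scene_u tilt 23.5 slope -0.375 res 0.16 [ 19.9  14.  -49.7] [45.3 14.   8.6]
(273, 198, 22, 38)
scene_w tilt 23.5 slope -0.374 res 0.15 [ 11.8  14.  -67.5] [43.1 14.   4.4]
```

The tilt is about 24°, so it sprang back roughly 5° after the pivot. Square needs 30°, so I retract, re-pivot against the holder's free right-hand edge, and come back.

```bash
python3 -m jog '[{"x":-0.5,"y":0,"z":-0.87,"turn":0,"fingers":2},{"x":-0.5,"y":0,"z":-0.87,"turn":0,"fingers":2},{"x":0,"y":0,"z":-3.5,"turn":0,"fingers":2},{"x":0,"y":0,"z":0,"turn":0.135,"fingers":2},{"x":0,"y":0,"z":0,"turn":0.135,"fingers":2}]'|grep -E "t:|ee_pos"
python3 -m jog '[{"x":0,"y":0,"z":0,"turn":0.135,"fingers":2},{"x":0,"y":0,"z":0,"turn":0.135,"fingers":2},{"x":0,"y":0,"z":0,"turn":0.135,"fingers":2},{"x":0,"y":0,"z":0,"turn":0.135,"fingers":2},{"x":0,"y":0,"z":0,"turn":0.135,"fingers":2}]'|grep -E "t:|ee_pos"
python3 -m jog '[{"x":0,"y":0,"z":0,"turn":0.135,"fingers":2},{"x":0,"y":0,"z":0,"turn":0.135,"fingers":2},{"x":-4.43,"y":0.73,"z":0,"turn":0,"fingers":2},{"x":-4.43,"y":0.73,"z":0,"turn":0,"fingers":2},{"x":-4.43,"y":0.73,"z":0,"turn":0,"fingers":2}]'|grep -E "t:|ee_pos"
python3 -m jog '[{"x":-4.43,"y":0.73,"z":0,"turn":0,"fingers":2},{"x":-4.43,"y":0.73,"z":0,"turn":0,"fingers":2},{"x":0,"y":0,"z":0,"turn":0,"fingers":2},{"x":0,"y":0,"z":0,"turn":0,"fingers":2}]'
python3 -c "
from station import get_state; s=get_state(); print(s['ee_pos'],s['qpos'].round(0))"
```

```text
t: 25.15
ee_pos: [0.5633, 0.067, 0.1815]
tool_rot: [[0.9, -0.436, 0.004], [-0.436, -0.9, 0.001], [0.003, -0.003, -1.0]]
t: 25.65
ee_pos: [0.5627, 0.0667, 0.1802]
tool_rot: [[0.43, -0.903, 0.001], [-0.903, -0.43, 0.0], [0.0, -0.002, -1.0]]
t: 26.15
ee_pos: [0.5168, 0.1945, 0.1803]
tool_rot: [[0.178, -0.984, 0.002], [-0.984, -0.178, 0.001], [-0.001, -0.002, -1.0]]
t: 26.55
ee_pos: [0.4865, 0.2791, 0.1799]
tool_rot: [[0.182, -0.983, 0.001], [-0.983, -0.182, 0.001], [-0.0, -0.001, -1.0]]
force: [-0.0, -0.7, -2.0]
opening: 0.0274
gripper_force: 60.1
[0.48650587 0.27913721 0.17989455] [ 50.  11. -16.   0. -63. -39.]
```

```bash
python3 -m jog '[{"x":0,"y":0,"z":4,"turn":0,"fingers":2},{"x":0,"y":0,"z":4,"turn":0,"fingers":2},{"x":0,"y":0,"z":2.3,"turn":0,"fingers":2},{"x":0,"y":0,"z":0,"turn":0,"fingers":2}]'|grep -E "t:|ee_pos|force:"
python3 -m jog '[{"x":-0.5,"y":0,"z":0,"turn":0,"fingers":2},{"x":-0.5,"y":0,"z":0,"turn":0,"fingers":2},{"x":0,"y":0,"z":0,"turn":0,"fingers":2}]'|grep -E "t:|ee_pos|force:"
python3 -m jog '[{"x":-0.3,"y":0,"z":0,"turn":0,"fingers":2},{"x":0,"y":0,"z":0,"turn":0,"fingers":2}]'|grep -E "ee_pos|force:"
python3 -m jog '[{"x":-0.2,"y":0,"z":0,"turn":0,"fingers":2},{"x":0,"y":0,"z":0,"turn":0,"fingers":2}]'|grep -E "ee_pos|force:"
python3 -m jog '[{"x":-0.2,"y":0,"z":0,"turn":0,"fingers":2},{"x":0,"y":0,"z":0,"turn":0,"fingers":2}]'|grep -E "ee_pos|force:"
```

```text
t: 26.95
ee_pos: [0.4855, 0.2751, 0.0733]
tool_rot: [[0.177, -0.984, -0.004], [-0.984, -0.177, -0.004], [0.003, 0.005, -1.0]]
force: [0.3, -1.0, -1.6]
gripper_force: 60.0
t: 27.25
ee_pos: [0.4862, 0.2893, 0.078]
tool_rot: [[0.179, -0.984, 0.002], [-0.984, -0.179, 0.002], [-0.002, -0.003, -1.0]]
force: [-0.5, 1.1, -1.9]
gripper_force: 60.0
ee_pos: [0.4849, 0.2914, 0.0768]
force: [0.2, 0.5, -1.6]
gripper_force: 60.0
ee_pos: [0.4843, 0.293, 0.0763]
force: [0.2, -0.3, -1.5]
gripper_force: 60.0
ee_pos: [0.484, 0.2949, 0.0761]
force: [-0.6, -0.0, -2.6]
gripper_force: 60.0
```

```bash
python3 -m jog '[{"x":-0.2,"y":0,"z":0,"turn":0,"fingers":2},{"x":0,"y":0,"z":0,"turn":0,"fingers":2}]'|grep -E "ee_pos|force:"
python3 -m jog '[{"x":-0.2,"y":0,"z":0,"turn":0,"fingers":2},{"x":0,"y":0,"z":0,"turn":0,"fingers":2}]'|grep -E "ee_pos|force:"
python3 -m jog '[{"x":-0.2,"y":0,"z":0,"turn":0,"fingers":2},{"x":0,"y":0,"z":0,"turn":0,"fingers":2}]'|grep -E "ee_pos|force:"
```

```text
ee_pos: [0.4836, 0.2955, 0.076]
force: [0.9, -5.6, -0.9]
gripper_force: 60.2
ee_pos: [0.4832, 0.2965, 0.0759]
force: [3.2, -7.8, -0.1]
gripper_force: 60.3
ee_pos: [0.4827, 0.2982, 0.0757]
force: [3.0, -7.7, 0.1]
gripper_force: 60.3
```

```bash
python3 -m jog '[{"x":-0.25,"y":0,"z":0,"turn":0,"fingers":2},{"x":-0.2,"y":0,"z":0,"turn":0,"fingers":2},{"x":0,"y":0,"z":0,"turn":0,"fingers":2}]'|grep -E "ee_pos|force:"
python3 -m jog '[{"x":0.6,"y":0,"z":0,"turn":0,"fingers":2},{"x":1,"y":0,"z":-4,"turn":0,"fingers":2},{"x":0,"y":0,"z":-4,"turn":0,"fingers":2},{"x":0,"y":0,"z":-2.3,"turn":0,"fingers":2},{"x":0,"y":0,"z":0,"turn":0,"fingers":2}]'|grep -E "t:|ee_pos|force:"
python3 -m jog '[{"x":4.43,"y":-0.73,"z":0,"turn":0,"fingers":2},{"x":4.43,"y":-0.73,"z":0,"turn":0,"fingers":2},{"x":4.43,"y":-0.73,"z":0,"turn":0,"fingers":2},{"x":4.43,"y":-0.73,"z":0,"turn":0,"fingers":2},{"x":4.43,"y":-0.73,"z":0,"turn":0,"fingers":2}]'|grep -E "t:|ee_pos"
python3 -m jog '[{"x":0,"y":0,"z":0,"turn":-0.135,"fingers":2},{"x":0,"y":0,"z":0,"turn":-0.135,"fingers":2},{"x":0,"y":0,"z":0,"turn":-0.135,"fingers":2},{"x":0,"y":0,"z":0,"turn":-0.135,"fingers":2},{"x":0,"y":0,"z":0,"turn":-0.135,"fingers":2}]'|grep -E "t:|ee_pos"
python3 -m jog '[{"x":0,"y":0,"z":0,"turn":-0.135,"fingers":2},{"x":0,"y":0,"z":0,"turn":-0.135,"fingers":2},{"x":0,"y":0,"z":0,"turn":-0.135,"fingers":2},{"x":0,"y":0,"z":0,"turn":-0.135,"fingers":2},{"x":0,"y":0,"z":0,"turn":0,"fingers":2}]'|grep -E "t:|ee_pos"
python3 -m jog '[{"x":0,"y":0,"z":0,"turn":0,"fingers":2},{"x":0,"y":0,"z":0,"turn":0,"fingers":2}]'
python3 snap.py wrist_x scene_x
cat > tilt.py <<'E'
from h import *; import pickle,sys
c=cam("scene"); n=sys.argv[1]
s=pickle.load(open(f"pics/{n}.pkl","rb")); R=s["tool_rot"]; e=s["ee_pos"]; im=cv2.imread(f"pics/{n}.png"); 
g=proj(c,e+R@[.02,0,-.02])[0].astype(int); o=hsv(im,(3,150,60),(16,255,255),(g[0]-35,g[1]-40,g[0]+35,g[1]+50)); b=cv2.boundingRect(big(o)); print(b)
q=im.astype(float); q=q[...,2]-q[...,0]; pts=[]; c0=b[0]-8; c1=b[0]+b[2]-3
for r in range(b[1]+2,b[1]+b[3]-10):
    v=q[r,c0:c1]; th=(np.percentile(v,90)+np.median(v[:3]))/2; i=np.argmax(v>th)
    if i>0: pts.append((c0+i-1+(th-v[i-1])/(v[i]-v[i-1]),r))
pts=np.array(pts); p=np.polyfit(pts[:,1],pts[:,0],1); m=abs(np.polyval(p,pts[:,1])-pts[:,0])<.5; p=np.polyfit(pts[m,1],pts[m,0],1); P=[]
for r in (pts[0,1],pts[-1,1]):
    w=rays(c,[(np.polyval(p,r),r)])[0]; t=((e-c[3])@R[:,1]+.014)/(w@R[:,1]); P.append((c[3]+t*w-e)@R*1000)
d=P[1]-P[0]; print("tilt",np.degrees(np.arctan2(d[0],d[2])).round(1),m.sum(),P[0].round(1),P[1].round(1))
E
python3 tilt.py scene_x; python3 tilt.py scene_u; python3 tilt.py scene_r; python3 w.py x
```

```text
ee_pos: [0.4815, 0.3022, 0.0755]
force: [2.3, -7.3, -0.7]
gripper_force: 60.4
t: 29.25
ee_pos: [0.4869, 0.291, 0.1834]
tool_rot: [[0.179, -0.984, 0.006], [-0.984, -0.179, 0.006], [-0.005, -0.006, -1.0]]
force: [-0.4, -0.1, -1.8]
gripper_force: 60.5
t: 29.75
ee_pos: [0.5606, 0.0764, 0.1784]
tool_rot: [[0.179, -0.984, -0.0], [-0.984, -0.179, 0.0], [-0.0, 0.0, -1.0]]
t: 30.25
ee_pos: [0.5601, 0.0779, 0.1781]
tool_rot: [[0.758, -0.652, -0.001], [-0.652, -0.758, 0.0], [-0.001, 0.0, -1.0]]
t: 30.75
ee_pos: [0.5601, 0.078, 0.1782]
tool_rot: [[0.985, -0.173, -0.001], [-0.173, -0.985, 0.0], [-0.001, 0.0, -1.0]]
t: 30.95
ee_pos: [0.5604, 0.078, 0.1788]
tool_rot: [[0.984, -0.178, -0.0], [-0.178, -0.984, 0.0], [-0.0, 0.0, -1.0]]
force: [-0.2, 0.1, -1.6]
opening: 0.0275
gripper_force: 60.3
(278, 179, 22, 41)
tilt 29.3 29 [  9.5  14.  -70.3] [48.2 14.  -1.2]
(275, 190, 22, 39)
tilt 23.8 27 [ 10.7  14.  -70.3] [40.6 14.  -2.2]
(385, 199, 23, 43)
tilt 23.9 31 [  7.2  14.  -68.8] [36.9 14.  -2. ]
[0.5604 0.078  0.1788] [-0.2  0.1 -1.6]
dot px (291.226, 136.142) (281, 128, 21, 17) pred [[291.7 136.8]]
[... 342 characters left out ...]
bbGyyyyyyyyyy.bb
138 .......bbbbbbbbbb.yyyyyyyyyyGbb
140 ......Gbbbbbbbbbbbyyyyyyyyyybbb
142 ......Gbbbbbbbbbbb.yyyyyyyyGbbb
144 ......Gbbbbbbbbbbbb..yyyy.bbbbb
146 ......Gbbbbbbbbbbbbbbbbbbbbbbbb
148 ......Gbbbbbbbbbbbbbbbbbbbbbbbb
150 ......Gbbbbbbbbbbbbbbbbbbbbbbbb
152 ......GbbbbbbbGGGGbbbbbbbbbbbbb
154 .....yGbbbbb.GGGGGGbbbbbbbbbbbb
156 ....ooo.....o...............bbb
158 ...ooooooooooooooooooooooooo.bb
160 ...oooooooooooooooooooooooooo.b
162 ..ooooooooooooooooooooooooooo.b
164 ..ooooooooooooooooooooooooooo.b
166 ..ooooooooooooooooooooooooooo.b
168 ..ooooooooooooooooooooooooooo.b
170 ..oooooooooooooooooooooooooooob
172 ..oooooooooooooooooooooooooooob
174 ..oooooooooooooooooooooooooooob
```

The tilt now measures 29.3° and the tip is visible at wrist (277,152). I approach the dot again.

```bash
python3 -m jog '[{"x":0.11,"y":0.5,"z":1.5,"turn":0,"fingers":2},{"x":0.11,"y":0.53,"z":1.5,"turn":0,"fingers":2},{"x":0,"y":0,"z":1.26,"turn":0,"fingers":2},{"x":0,"y":0,"z":0,"turn":0,"fingers":2},{"x":0,"y":0,"z":0,"turn":0,"fingers":2}]'|grep -E "t:|ee_pos|force:"
python3 avg.py; python3 snap.py wrist_y; python3 w.py y
```

```text
t: 31.55
ee_pos: [0.5611, 0.0675, 0.1366]
tool_rot: [[0.985, -0.175, -0.0], [-0.175, -0.985, -0.0], [-0.0, 0.0, -1.0]]
force: [0.3, 0.4, -1.2]
gripper_force: 60.3
F mean [ 0.21 -0.02 -1.66] along normal -1.54 sd 0.6 t 31.95 ee [0.5613 0.0677 0.1371]
[0.561  0.0675 0.1368] [-0.2 -0.4 -1.2]
dot px (277.82616179001724, 145.76706827309235) (266, 137, 24, 18) pred [[278.3 147.7]]
dot tool mm [55.1  0.9 43.7] world [0.6151 0.0571 0.0931] board -64.5
131 bbbbbbbbbbbbbbbbbbbbbbbbbbbbbbb
133 bbbbbbbbbbbbbbbbbbbbbbbbbbbbbbb
135 bbbbbbbbbbbbbbbbbbbbbbbbbbbbbbb
137 bbbbbbbbbbbbbG..y...bbbbbbbbbbb
139 bbbbbbbbbbb..yyyyyyy.bbbbbbbbbb
141 bbbbbbbbbb..yyyyyyyyyobbbbbbbbb
143 bbbbbbbbbb.yyyyyyyyyyyGbbbbbbbb
145 bbbbbbbbbbyyyyyyyyyyyyobbbbbbbb
147 bbbbbbbbb.yyyyyyyyyyyyybbbbbbbb
149 bbbbbbbbbbyyyyyyyyyyyyobbbbbbbb
151 bbbbbbbbbb.yyyyyyyyyyyGbbbbbbbb
153 bbbbbbbbbbboyyGGG.yyy.bbbbbbbbb
155 bbbbb........GGGGG..o......bbbb
157 bbbGoooooooooooooooooooooooo.bb
159 bbboooooooooooooooooooooooooobb
161 bb.oooooooooooooooooooooooooo.b
163 bb.oooooooooooooooooooooooooo.b
165 bbooooooooooooooooooooooooooo.b
167 bbooooooooooooooooooooooooooo.b
169 ..ooooooooooooooooooooooooooo.b
171 ..ooooooooooooooooooooooooooo.b
173 ..oooooooooooooooooooooooooooob
175 bGoooooooooooooooooooooooooooob
```

Dot centre is at row 147 and tip end at row ~155, same column, so 8 mm of normal approach brings them together. I press in steps.

```bash
python3 avg.py; python3 -m jog '[{"x":0.15,"y":0.03,"z":0.26,"turn":0,"fingers":2},{"x":0.15,"y":0,"z":0.26,"turn":0,"fingers":2},{"x":0,"y":0,"z":0,"turn":0,"fingers":2},{"x":0,"y":0,"z":0,"turn":0,"fingers":2}]'|grep -E "force:"; python3 avg.py
python3 -m jog '[{"x":0.1,"y":0,"z":0.17,"turn":0,"fingers":2},{"x":0,"y":0,"z":0,"turn":0,"fingers":2},{"x":0,"y":0,"z":0,"turn":0,"fingers":2}]'|grep -E "force:"; python3 avg.py
python3 -m jog '[{"x":0.1,"y":0,"z":0.17,"turn":0,"fingers":2},{"x":0,"y":0,"z":0,"turn":0,"fingers":2},{"x":0,"y":0,"z":0,"turn":0,"fingers":2}]'|grep -E "force:"; python3 avg.py
```

```text
F mean [ 0.02 -0.11 -1.91] along normal -1.68 sd 0.3 t 32.4 ee [0.5609 0.0674 0.1365]
force: [-0.7, -0.1, -1.9]
gripper_force: 60.3
F mean [-0.04 -0.   -1.56] along normal -1.33 sd 0.41 t 33.2 ee [0.5638 0.0666 0.1313]
force: [-0.5, -0.1, -2.3]
gripper_force: 60.3
F mean [ 0.11  0.11 -1.89] along normal -1.69 sd 0.32 t 33.9 ee [0.5648 0.0664 0.1296]
force: [-0.6, 0.4, -0.4]
gripper_force: 60.3
F mean [-0.23  0.15 -0.11] along normal 0.03 sd 0.63 t 34.6 ee [0.5658 0.0662 0.128 ]
```

```bash
python3 avg.py; python3 -m jog '[{"x":0.1,"y":0,"z":0.17,"turn":0,"fingers":2},{"x":0,"y":0,"z":0,"turn":0,"fingers":2},{"x":0,"y":0,"z":0,"turn":0,"fingers":2}]'|grep -E "force:"; python3 avg.py
python3 -m jog '[{"x":0.1,"y":0,"z":0.17,"turn":0,"fingers":2},{"x":0,"y":0,"z":0,"turn":0,"fingers":2},{"x":0,"y":0,"z":0,"turn":0,"fingers":2}]'|grep -E "force:"; python3 avg.py; python3 avg.py; python3 snap.py wrist_z scene_z; python3 w.py z; python3 tilt.py scene_z
```

```text
F mean [-0.29  0.36 -0.42] along normal -0.18 sd 0.56 t 35.0 ee [0.5658 0.0662 0.1279]
force: [-0.3, 0.4, 0.1]
gripper_force: 60.5
F mean [-0.76  0.45  0.23] along normal 0.62 sd 0.83 t 35.7 ee [0.5667 0.066  0.1262]
force: [-0.7, 0.5, 0.4]
gripper_force: 60.5
F mean [-0.85  0.59  0.08] along normal 0.54 sd 0.32 t 36.4 ee [0.5677 0.0659 0.1245]
F mean [-0.83  0.69  0.04] along normal 0.5 sd 0.62 t 36.8 ee [0.5677 0.0659 0.1245]
[0.5677 0.0659 0.1245] [-1.   1.1  0.5]
dot px (277.0, 153.75925925925924) (269, 152, 17, 4) pred [[277.6 162.1]]
dot tool mm [52.3  0.4 29. ] world [0.6192 0.0564 0.0955] board -59.7
146 bbbbbbbbbbbbbbbbbbbbbbbbbbbbbbb
148 bbbbbbbbbbbbbbbbbbbbbbbbbbbbbbb
150 bbbbbbbbbbbbbb...bbbbbbbbbbbbbb
152 bbbbbbbbbbbb.yyyyy..bbbbbbbbbbb
154 bbbbbbbbbbG.yyyyyyyy..bbbbbbbbb
156 bbbb.....ooo.yy..yy.ooo.....bbb
158 bbb.oooooooooooooooooooooooo.bb
160 bb.oooooooooooooooooooooooooo.b
162 bb.oooooooooooooooooooooooooo.b
164 bb.oooooooooooooooooooooooooo.b
166 b.ooooooooooooooooooooooooooo.b
168 .booooooooooooooooooooooooooo.b
170 b.ooooooooooooooooooooooooooo.b
172 b.oooooooooooooooooooooooooooob
174 ..oooooooooooooooooooooooooooob
(273, 198, 21, 38)
tilt 28.2 26 [ 11.2  14.  -68.2] [45.9 14.  -3.5]
```

```bash
python3 -m jog '[{"x":0.03,"y":0,"z":0.06,"turn":0,"fingers":2},{"x":0,"y":0,"z":0,"turn":0,"fingers":2},{"x":0,"y":0,"z":0,"turn":0,"fingers":2},{"x":0,"y":0,"z":0,"turn":0,"fingers":2},{"x":0,"y":0,"z":0,"turn":0,"fingers":2}]'|grep -E "t:|force:"; python3 avg.py; python3 avg.py; python3 -c "
from station import workorder; print(workorder.close_job())"
```

```text
t: 37.4
tool_rot: [[0.985, -0.175, -0.0], [-0.175, -0.985, -0.0], [-0.0, 0.0, -1.0]]
force: [-0.3, 0.3, 0.5]
gripper_force: 60.5
F mean [-1.01  0.51  0.46] along normal 0.94 sd 0.34 t 37.8 ee [0.568  0.0658 0.1239]
F mean [-0.96  0.29  0.68] along normal 1.09 sd 0.42 t 38.2 ee [0.568  0.0658 0.1239]
the job is handed in; nothing more can be done
None
```

I handed the job in at 38 s: the blue sample hangs flat on the peg, and the gauge is held still on its yellow dot with the tip about half in (about 2.6 N), tilted 28–29° against the board's 30°; no verdict was returned.

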